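# Peel the top bead tray off a clinging stack and present it

### The arm

A 6-joint arm with a two-finger parallel gripper is mounted at the origin on a cart in front of the work surface, level with it; the furniture and walls round the work are solid. World frame = base frame: x ahead of the robot, y to its left, z up, the work surface at z = 0. Lengths are in mm, angles in rad, forces in N, time in s.
With the tool pointing down it reaches from about 350 to 775 mm from the base axis. Payload 7.3 kg.
Tool frame: the origin (TCP) lies midway between the tips of the shut fingers; the grasp point (between the pads) lies 19 mm behind it (grasp_offset is the z of the grasp point in the tool frame, in mm); z points along the fingers, y is the direction in which the jaws open and shut (so a half turn about z gives the same grasp; the last joint's range is limited). The gripper opens to 92 mm and grips with 3 to 60 N. Pads are 19 mm wide; open, the fingers measure 130 mm over their backs; the gripper's body (75 mm by 190 mm) begins 47 mm behind the grasp point.
Start: joints at [-1.362, 0.342, 1.524, -0, 1.275, -0.146], TCP at [182.41, -492.315, 195.841] pointing down, gripper open.
Joint ranges: [-2.53, 2.53], [-0.77, 2.02], [0.04, 2.7], [-1, 4.14], [0.28, 2.66], [-3.11, 3.11]. Speed limits (rad/s): [2.57, 2.57, 3.14, 3.14, 3.14, 3.14].

### API

Orientations are given as [roll, pitch, yaw] about the fixed x, y, z axes, in that order (R = Rz(yaw) Ry(pitch) Rx(roll)).
In Python, from plant import get_obs, capture, camera_model, close_job, boxes_of, regions_of, place_of, grasp_offset gives the robot as it stands. The module is installed in compiled form; this text tells all that it offers.
- The arm moves only by the tool send_rows, never from a script. Its argument "targets" is a list that holds one entry, the list of rows, each a list of 7 numbers: the turn, a rotation vector about the tool's x, y, z in degrees, then the shift along the tool's x, y, z in mm, then the closure, from -1 (fully open) to 1 (shut). A call has 1 to 5 rows; each row is the pose to reach, as a shift and turn from the pose commanded when the call began, along the tool's axes at that moment; what a row does not reach only later rows make up. A row lasts 1/12 s, in which the tool goes at most 41.7 mm and 7.16 degrees, less where a joint would pass 70% of its speed; a pose out of reach is approached as far as the arm can. A call with a gripper value outside its range is refused whole. The fingers move at their own pace and stop on an object; the grip force is fixed at half the most. Time passes only in rows, so rows that repeat a pose let the fingers close. It gives the time, the measured TCP pose, the force and the opening at its end, in the units of the state.
- get_obs(): the state, without advancing time (a new reading comes with each control period).
- capture(name): name is "scene" or "top" or "wrist"; returns the picture (480x640x3 uint8, red, green, blue); there is no depth.
- camera_model(name): a dict with "K" (3x3 intrinsics, pixels), "world_to_cam" (4x4, takes a point from world to camera coordinates). Camera axes: x right, y up, looking along -z (the intrinsics and any distortion apply to the point x, -y, -z); pixel columns grow to the right and rows downward; lengths in mm; the calibration is good to about 2 mm. A picture is of the moment at which its call begins: read the wrist's pose just before it. camera_model takes no time and is no camera call; for the wrist camera it gives the pose at the moment of the call.
- close_job(): hands the job in, once; it reports no verdict.
Trained networks look in the newest picture that a camera, given by its name, has taken for a name from the list of things; names that differ only in an ending like _2 or _b are one class to them, and where a whole thing is asked for, a point or a joint stands for the part that bears it (a point fixed in the world has none). Each returns a list of dicts, best first, with "conf" (0 to 1); they miss things now and then, are a little off and sometimes report something else, mostly with a low value. They report only what shows in the picture. A call takes as long as a camera call.
- boxes_of(label, camera): "location" ([row, column] in pixels, amid what is visible of it).
- regions_of(label, camera): "region" (480x640 bool, what is visible of it) and "location" ([row, column] in pixels, amid what is visible of it).
- place_of(label, camera): "location" ([row, column] in pixels: a listed point, or the origin of a listed thing).
The state is a dict: "time": time; "joint_positions": joint angles; "dq": joint speeds; "tau": joint torques, N m; "tool_pos": TCP position; "tcp_rot": TCP orientation; "contact_force": force on the tool from outside, world axes, zero at the start; "moment": the same for the moment, N m; "grip_width": finger opening in mm.
Only numpy, scipy, OpenCV 4.12 (cv2) and the standard library are available. Lean on these libraries where they do the work, as an engineer would, in place of code of your own. Each camera call takes 0.05 s, during which the arm holds its last target.

### The job

Take the grey dust cover off the bead-tray stack: tip it up by its finger tab so that it first tilts on its opposite edge, then lift it away and set it down (do not drop it) right way up on the bare table. The trays cling together, so peel the top white tray off by raising its tabbed corner first while the opposite corner stays down, then lift it clear and bring it level over the middle of the black note pad, about 10 to 20 cm above the table, where its cells can be checked against the dark ground. The program finishes while still holding the tray there, in the air and touching nothing else; leave the frosted pot, the stamp and the loupe where they stand.

Things in the scene. Friction and masses are not known exactly. Their poses are not given: they have to be found in the camera images.
- caddy: Fixed wooden base of the tray caddy, 172 x 142 x 10 mm, with a ridge 6 mm high that locates the dust cover, and white lower trays nested on it whose top rim is 30 mm above the table. Origin: centre of its underside, on the table. Its x axis is the long side, z up. It stands firm and cannot be pushed away.
- cover_mid (a point): Centre of the loose grey dust cover that stands on the base over the trays: an upside-down open box 160 (x) x 130 (y) x 57 mm, walls 3 mm, mass 80 to 170 g. The point is 28 mm above its lower edge. Axes as the base's at the start (z up through its top). It stands on the base around the ridge with 2.5 mm play, lower edge 10 mm above the table; nothing fastens it.
- cover_tab (a point): Middle of the cover's upright finger tab, a block 28 mm long (along the cover's x), 10 mm thick (along y), standing 25 mm above the cover's flat top, close to the -x edge: point at x -60, y 0 from the cover's centre, 70 mm above its lower edge (13 mm above its flat top). Pinch it across its thickness. Same axes as the cover.
- cover_far (a point): Middle of the cover's lower edge on the +x side, opposite the tab (80 mm from the centre line, on the bottom edge): the edge on which the cover tips when the tab is raised.
- tray_mid (a point): Centre of the top white tray: six cells, body 97 (x) x 69 (y) x 16.5 mm, rim 116 x 88 mm, 50 g. Point 8 mm above its underside, which starts 16 mm above the table, nested in the lower tray; axes as the base's. Springy side pads in the lower tray drag at its body until that has risen 10 mm: about 8 to 13 N for a straight pull, half that or less for raising the tabbed corner.
- tray_tab (a point): Middle of the upright finger tab at the tray's (-x, -y) corner: block 26 mm long along the tray's diagonal direction (1, 1), 10 mm thick across it (direction (-1, 1)), standing 26 mm above the tray's rim. Point at x -42, y -30 mm from the tray's centre, 30 mm above its underside (13.5 mm above the rim's top). Pinch it across its thickness.
- tray_far (a point): The tray's opposite corner, underside of the rim, at x +58, y +44 mm from its centre, 14 mm above its underside: the corner on which the tray tips when the tabbed corner is raised. It starts 30 mm above the table.
- pad: Black note pad lying flat and fixed, 148 (x) x 110 (y) x 16 mm. Origin: centre of its underside.
- jar: Bystander: frosted screw pot 50 mm wide, 38 mm tall; origin at the centre of its underside.
- stamp: Bystander: wooden block stamp 50 x 52 x 27 mm; origin at the centre of its underside.
- loupe: Bystander: black eye loupe 34 mm wide, 30 mm tall; origin at the centre of its underside.

How it is judged:
By the outcome, as a careful person would: the job done as asked, in the order asked, and still so for the second after the job is handed in, while the arm keeps its last pose, push and grip.
It also fails if it takes over 54 s, if anything falls off the work surface, if the arm or the gripper's body presses on something with over 40 N, if the wrist force passes 120 N, or if a joint passes its speed limit or range.

## Working session

There is one attempt and no reset: what is moved stays moved. The work goes in short steps, Python scripts to look and compute and a tool call to move; the robot and the scene stay as the last step left them, time stands still between calls to the robot, and variables do not carry over. Pictures are saved under pics/ and viewed, and the job is handed in when it is done.

Besides the shell and the picture viewer there is one more tool, called after "Request:" as name(argument=value, ...), one argument or row to a line, values as JSON. send_rows: Moves the arm, as the interface text tells. Its arguments: {"type":"object","properties":{"targets":{"type":"array","items":{"type":"array","items":{"type":"array","items":{"type":"number"}}}}},"required":["targets"]}

```bash
mkdir -p pics; ls; python3 - <<'E'
from plant import *
import cv2
o=get_obs();print(o)
print(grasp_offset)
for n in["scene","top","wrist"]:
    im=capture(n);cv2.imwrite(f"pics/{n}0.png",im[:,:,::-1])
    m=camera_model(n);print(n,m)
    for l in["caddy","cover_mid","cover_tab","cover_far","tray_mid","tray_tab","pad","jar","stamp","loupe"]:
        if n=="wrist":continue
        print(n,l,[(round(d["conf"],2),[round(float(v),1) for v in d["location"]]) for d in place_of(l,n)[:2]])
print(get_obs()["time"])
E
```

```text
pics
{'time': 0.0, 'joint_positions': array([-1.36201956e+00,  3.42752695e-01,  1.52497855e+00,  3.10208252e-05,
        1.27540112e+00, -1.45988087e-01]), 'dq': array([ 0.00016737,  0.00078447, -0.00060078,  0.00099559, -0.00028695,
        0.00102815]), 'tau': array([ 1.38332409e-03, -4.31236446e+01, -2.44214112e+01,  7.18524749e-02,
        5.59692469e-02, -1.51735298e-04]), 'tool_pos': array([ 182.31444264, -491.86284916,  195.14286682]), 'tcp_rot': array([-3.14007363e+00, -2.53329811e-04,  3.54755611e-01]), 'contact_force': array([-0.65720438,  0.999488  , -0.18419743]), 'moment': array([ 0.05447103,  0.00366313, -0.01733324]), 'grip_width': 92.2773106718155}
-18.8
scene {'K': array([[607.91596402,   0.        , 324.1195294 ],
       [  0.        , 607.91596402, 235.58192828],
       [  0.        ,   0.        ,   1.        ]]), 'world_to_cam': array([[-8.09037111e-01, -5.87726727e-01, -6.02068687e-03,
         4.38519385e+02],
       [ 3.75899449e-01, -5.25265986e-01,  7.63410275e-01,
        -3.40738230e+02],
       [-4.51839084e-01,  6.15364070e-01,  6.45885829e-01,
        -
[... 1074 characters left out ...]
ray_tab []
top pad [(0.94, [311.6, 373.6])]
top jar [(0.74, [182.9, 211.1])]
top stamp [(0.67, [191.1, 372.6]), (0.31, [241.5, 432.1])]
top loupe [(0.68, [241.5, 434.7])]
wrist {'K': array([[372.71500622,   0.        , 323.26889866],
       [  0.        , 372.71500622, 235.38302394],
       [  0.        ,   0.        ,   1.        ]]), 'world_to_cam': array([[ 3.47942857e-01, -9.37515717e-01,  2.18887583e-04,
        -5.26122421e+02],
       [ 8.95906873e-01,  3.32431647e-01, -2.94686402e-01,
         3.72490116e+01],
       [ 2.76200368e-01,  1.02730131e-01,  9.55593992e-01,
        -3.91672054e+02],
       [ 0.00000000e+00,  0.00000000e+00,  0.00000000e+00,
         1.00000000e+00]])}
1.15
```

View pics/scene0.png

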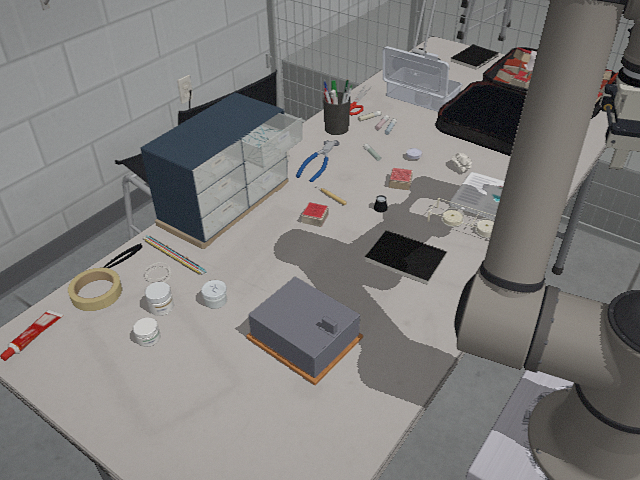

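View pics/top0.png

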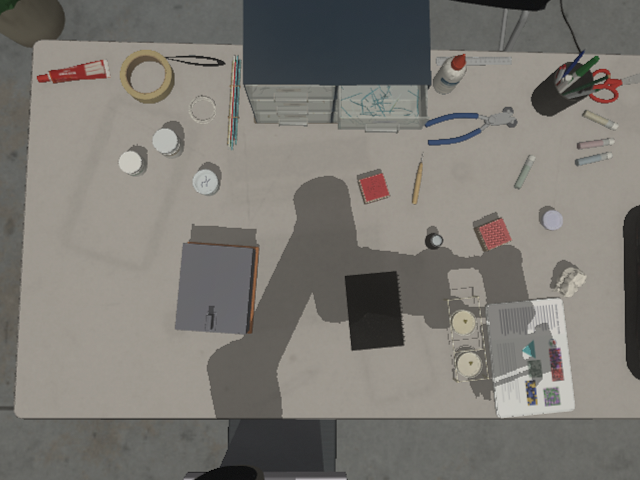

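View pics/wrist0.png

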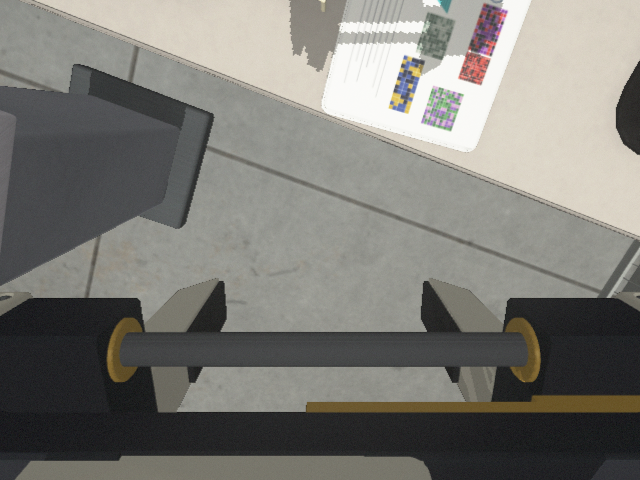

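```bash
cat > h.py <<'E'
import numpy as np,cv2
from plant import *
from scipy.spatial.transform import Rotation as R
def ray(n,rc,m=None):
    m=m or camera_model(n);K=m["K"];T=m["world_to_cam"]
    d=np.array([(rc[1]-K[0,2])/K[0,0],-(rc[0]-K[1,2])/K[1,1],-1])
    Ri=T[:3,:3].T;return -Ri@T[:3,3],Ri@d
def atz(n,rc,z,m=None):
    c,d=ray(n,rc,m);return c+d*(z-c[2])/d[2]
def proj(n,p,m=None):
    m=m or camera_model(n);K=m["K"];T=m["world_to_cam"]
    q=np.asarray(p)@T[:3,:3].T+T[:3,3];return np.stack([K[1,2]-K[1,1]*q[...,1]/-q[...,2],K[0,2]+K[0,0]*q[...,0]/-q[...,2]],-1)
def tri(l):
    A=0;b=0
    for n,rc in l:
        c,d=ray(n,rc);d=d/np.linalg.norm(d);P=np.eye(3)-np.outer(d,d);A=A+P;b=b+P@c
    return np.linalg.solve(A,b)
def TR():
    o=get_obs();r=R.from_euler('xyz',o["tcp_rot"]);return o["tool_pos"],r
def delta(p,r,gp=None):
    "tool-frame turn(deg),shift from current measured to target grasp-pt p, rot r"
    p0,r0=TR();return (r0.inv()*r).as_rotvec(degrees=True),r0.inv().apply(p-p0)
def save(n,f):
    im=capture(n);cv2.imwrite("pics/"+f,im[:,:,::-1]);return im
np.set_printoptions(precision=2,suppress=True)
E
python3 - <<'E'
from h import *
P={"scene":dict(cm=[322.8,299.1],ct=[325.5,331.8],pad=[255.7,404.6],jar=[299.4,216.1],stamp=[220.8,313.4],loupe=[210.1,380.5]),
"top":dict(cm=[285.7,216],ct=[322.8,210.8],pad=[311.6,373.6],jar=[182.9,211.1],stamp=[191.1,372.6],loupe=[241.5,434.7])}
Z=dict(cm=38,ct=80,pad=0,jar=0,stamp=0,loupe=0)
for k in Z:
    print(k,[atz(n,P[n][k],Z[k]) for n in P],tri([(n,P[n][k]) for n in P]))
# corners of top face in top image
im=capture("top")
g=regions_of("cover_mid","top")[0]["region"].astype(np.uint8)
print(cv2.minAreaRect(np.argwhere(g)[:,::-1].astype(np.float32)))
s=regions_of("pad","top")[0]["region"].astype(np.uint8)
rr=cv2.minAreaRect(np.argwhere(s)[:,::-1].astype(np.float32));print(rr)
print([atz("top",b[::-1],16) for b in cv2.boxPoints(rr)])
c=im[220:350,160:280];cv2.imwrite("pics/tc.png",cv2.resize(c,None,fx=6,fy=5.5*6/6,interpolation=cv2.INTER_CUBIC)[:,:,::-1])
E
```

```text
cm [array([529.62,  96.37,  38.  ]), array([521.47,  95.99,  38.  ])] [524.42  97.25  41.86]
ct [array([454.68,  96.26,  80.  ]), array([455.84,  95.51,  80.  ])] [455.49  95.59  78.86]
pad [array([ 482.68, -219.13,    0.  ]), array([ 471.42, -212.42,    0.  ])] [ 474.74 -209.1    11.9 ]
jar [array([727.31, 119.18,   0.  ]), array([727.09, 118.51,   0.  ])] [727.41 118.77  -0.48]
stamp [array([ 718.85, -200.49,    0.  ]), array([ 715.76, -209.55,    0.  ])] [ 719.99 -208.25   -5.91]
loupe [array([ 612.23, -327.1 ,    0.  ]), array([ 614.15, -337.02,    0.  ])] [ 616.35 -338.32   -8.79]
((215.6961669921875, 288.8192443847656), (76.04061889648438, 88.90865325927734), 4.184916019439697)
((374.3694763183594, 310.721435546875), (75.37226104736328, 53.58261489868164), 84.68545532226562)
[array([ 542.92, -151.39,   16.  ]), array([ 553.87, -257.69,   16.  ]), array([ 406.52, -271.5 ,   16.  ]), array([ 396.35, -166.21,   16.  ])]
```

```bash
python3 -c "
import cv2;i=cv2.imread('pics/scene0.png')[260:390,230:380];cv2.imwrite('pics/sc.png',cv2.resize(i,None,fx=5,fy=4.6,interpolation=cv2.INTER_CUBIC))"
```

```text
(no output)
```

View pics/tc.png

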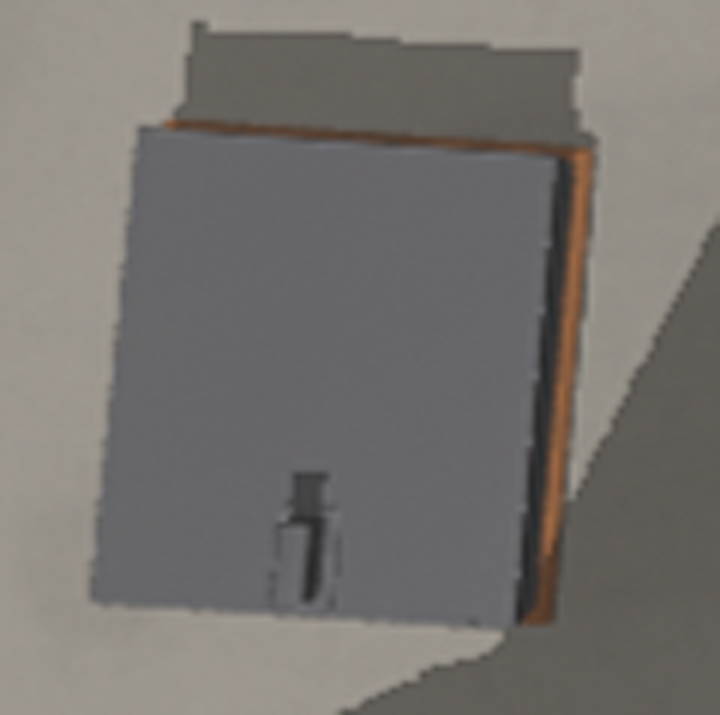

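View pics/sc.png

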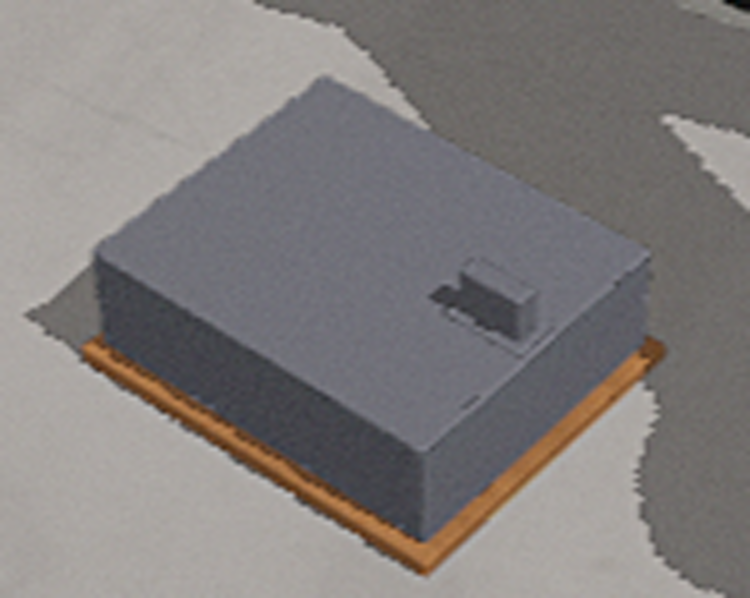

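```bash
python3 - <<'E'
from h import *
from scipy.optimize import least_squares
mt=camera_model("top");ms=camera_model("scene")
tp=np.array([[220+y/5.5,160+x/6] for x,y in[(138,128),(556,155),(515,625),(92,600)]])
sp=np.array([[260+y/4.6,230+x/5] for x,y in[(97,258),(325,78),(650,255),(428,450)]])
for a in tp: print(atz("top",a,67,mt))
for a in sp: print(atz("scene",a,67,ms))
loc=np.array([[80,65],[80,-65],[-80,-65],[-80,65]])
def W(q):
    c,s=np.cos(q[2]),np.sin(q[2]);return np.c_[loc@np.array([[c,s],[-s,c]])+q[:2],np.full(4,67)]
f=lambda q:np.r_[(proj("top",W(q),mt)-tp).ravel(),(proj("scene",W(q),ms)-sp).ravel()]
for o in [slice(0,8),slice(8,16),slice(0,16)]:
    r=least_squares(lambda q:f(q)[o],[525,97,-.07]);print(r.x,np.degrees(r.x[2]),f(r.x)[o].round(1))
# scene order check
E
```

```text
[600.32 153.28  67.  ]
[592.79  24.26  67.  ]
[435.06  33.55  67.  ]
[442.5  162.42  67.  ]
[596.95 156.41  67.  ]
[592.46  26.91  67.  ]
[433.47  37.05  67.  ]
[441.56 162.38  67.  ]
[517.7   93.37  -0.06] -3.329866271091671 [-0.5 -0.2 -0.5  0.2  0.6  0.2  0.5 -0.3]
[516.35  95.4   -0.05] -2.925130768193197 [-0.7 -1.  -0.2 -0.  -0.7  0.9  1.3  0.1]
[517.24  94.12  -0.06] -3.156114950304758 [-0.2 -0.7 -0.4 -0.3  0.7 -0.1  0.9 -0.6 -1.5 -0.9 -0.8  0.2 -1.2  0.9
  0.6 -0.1]
```

```bash
cat >> h.py <<'E'
def D(*pts):
    "pts: (x,y,z,yawdeg[,pitchdeg about tool/cover y])"
    p0,r0=TR()
    for q in pts:
        r=R.from_euler('z',q[3],degrees=True)*R.from_euler('y',q[4] if len(q)>4 else 0,degrees=True)*R.from_euler('x',180,degrees=True)
        t,s=delta(np.array(q[:3]),r);print(q,'->',t.round(1),s.round(1))
E
python3 - <<'E'
from h import *
o=get_obs();print(o["time"],o["tool_pos"],np.degrees(o["tcp_rot"]))
D((285,-320,195,-3.2),(400,-150,195,-3.2),(457,97,140,-3.2),(457,97,69.5,-3.2))
m=camera_model("wrist");p,r=TR();c=-m["world_to_cam"][:3,:3].T@m["world_to_cam"][:3,3];print(c,r.inv().apply(c-p))
for c in [(390,210,0),(390,340,0),(550,210,0),(550,340,0)]: print(proj("top",c))
E
```

```text
1.3 [ 182.41 -492.3   195.85] [179.99   0.    20.33]
(285, -320, 195, -3.2) -> [ 0.  -0.  23.5] [ 156.1 -125.9    0.8]
(400, -150, 195, -3.2) -> [ 0.  -0.  23.5] [ 323.  -245.4    0.8]
(457, 97, 140, -3.2) -> [ 0.  -0.  23.5] [ 462.2 -457.2   55.8]
(457, 97, 69.5, -3.2) -> [ 0.  -0.  23.5] [ 462.2 -457.2  126.3]
[ 257.87 -465.39  385.37] [  80.1     1.   -189.52]
[351.62 159.71]
[351.28  92.62]
[270.14 162.44]
[269.44  96.14]
```

Request:
send_rows(
  targets=[
    [[0, 0, 7, 33, -25, 0, -1], [0, 0, 14, 66, -50, 0, -1], [0, 0, 21, 98, -75, 0, -1], [0, 0, 23.5, 131, -100, 0, -1], [0, 0, 23.5, 156, -126, 0, -1]],
  ],
)

```text
time: 1.72
tool_pos: [286.0, -318.4, 195.9]
tcp_rot: [3.141, -0.001, -0.059]
contact_force: [0.6, 0.4, -0.0]
grip_width: 92.0
```

```bash
python3 - <<'E'
from h import *
print(get_obs()["time"])
D((370,-190,180,-3.2),(457,97,140,-3.2))
E
```

```text
1.7167
(370, -190, 180, -3.2) -> [ 0.  -0.1 -0.2] [  76.3 -133.2   15.9]
(457, 97, 140, -3.2) -> [ 0.  -0.1 -0.2] [ 146.2 -424.8   55.9]
```

Request:
send_rows(
  targets=[
    [[0, 0, 0, 20, -36, 4, -1], [0, 0, 0, 40, -72, 8, -1], [0, 0, 0, 58, -109, 12, -1], [0, 0, 0, 72, -148, 16, -1], [0, 0, 0, 84, -187, 20, -1]],
  ],
)

```text
time: 2.13
tool_pos: [379.9, -136.1, 175.9]
tcp_rot: [3.141, -0.001, -0.056]
contact_force: [0.0, 0.2, 0.2]
grip_width: 91.8
```

Request:
send_rows(
  targets=[
    [[0, 0, 0, 11, -38, 6, -1], [0, 0, 0, 22, -76, 12, -1], [0, 0, 0, 33, -114, 18, -1], [0, 0, 0, 44, -152, 24, -1], [0, 0, 0, 55, -190, 30, -1]],
  ],
)

```text
time: 2.55
tool_pos: [445.0, 50.8, 145.8]
tcp_rot: [3.141, -0.001, -0.055]
contact_force: [1.1, -1.0, 0.1]
grip_width: 91.9
```

```bash
python3 - <<'E'
from h import *
print(get_obs()["time"])
D((457,97,140,-3.2))
E
```

```text
2.55
(457, 97, 140, -3.2) -> [ 0. -0.  0.] [  9.5 -46.8   5.8]
```

Request:
send_rows(
  targets=[
    [[0, 0, 0, 5, -24, 3, -0.4], [0, 0, 0, 9.5, -47, 6, -0.4], [0, 0, 0, 9.5, -47, 15, -0.4]],
  ],
)

```text
time: 2.8
tool_pos: [458.2, 98.7, 131.4]
tcp_rot: [-3.14, -0.003, -0.052]
contact_force: [-0.1, -0.2, 0.5]
grip_width: 76.5
```

```bash
python3 - <<'E'
from h import *
m=camera_model("wrist");im=save("wrist","w1.png")
l=place_of("cover_tab","wrist");print(l[:2])
if l: print(atz("wrist",l[0]["location"],80,m))
print(proj("wrist",[[457,97,80],[443,97,92],[471,97,92],[517,94.3,67]],m), get_obs()["time"],TR()[0])
E
```

```text
[{'location': [243.8, 323.3], 'conf': 0.58}]
[458.49  97.78  80.  ]
[[245.82 324.55]
 [271.61 325.64]
 [231.09 323.49]
 [154.44 324.05]] 2.9 [455.68  95.65 129.56]
```

View pics/w1.png

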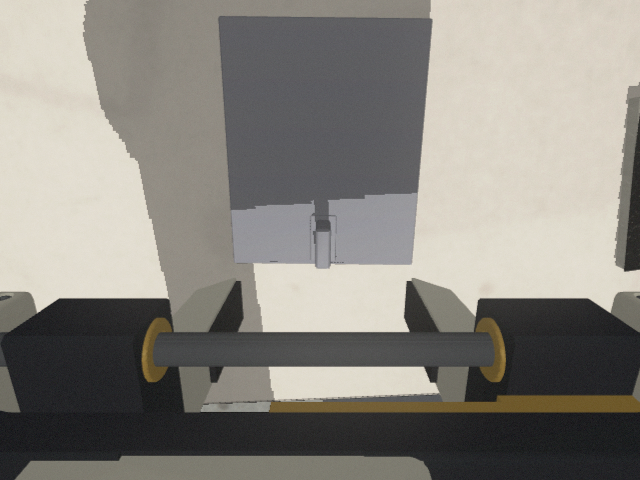

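Request:
send_rows(
  targets=[
    [[0, 0, 0, 0, 0, 25, -0.4], [0, 0, 0, 0.5, 0, 48, -0.4], [0, 0, 0, 0.5, 0, 58, -0.4], [0, 0, 0, 0.5, 0, 58, -0.4]],
  ],
)

```text
time: 3.23
tool_pos: [455.3, 93.8, 71.0]
tcp_rot: [3.141, 0.005, -0.057]
contact_force: [-0.7, 1.0, -0.0]
grip_width: 64.0
```

```bash
python3 - <<'E'
from h import *
for i in range(2):
    im=save("wrist","w2.png");o=get_obs();print(o["time"],o["tool_pos"],o["tcp_rot"],o["contact_force"])
D((457.5,97,69.5,-3.2))
E
```

```text
3.2833 [456.37  94.02  72.31] [ 3.14  0.   -0.06] [ 0.53 -0.14  0.27]
3.3333 [457.23  94.2   73.16] [ 3.14  0.   -0.06] [-1.08  0.15  1.04]
(457.5, 97, 69.5, -3.2) -> [ 0.  0. -0.] [ 0.1 -2.8  3.7]
```

View pics/w2.png

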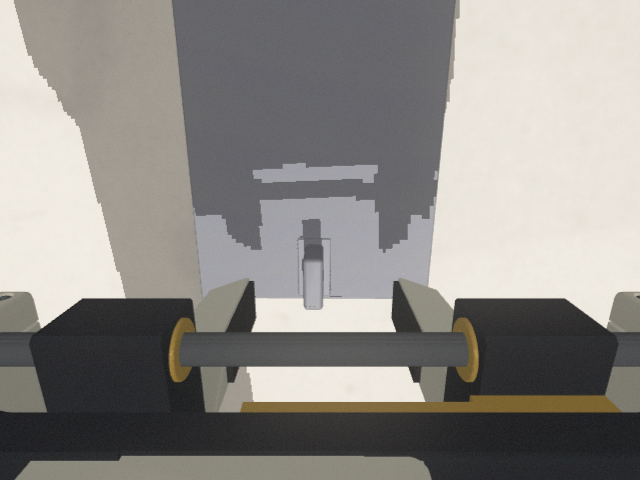

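Request:
send_rows(
  targets=[
    [[0, 0, 0, 0, -3, 2, -0.2], [0, 0, 0, 0, -3, 3.5, 0.2], [0, 0, 0, 0, -3, 3.5, 0.2]],
  ],
)

```text
time: 3.58
tool_pos: [457.7, 98.1, 69.8]
tcp_rot: [-3.142, -0.001, -0.055]
contact_force: [-0.2, 0.3, -0.5]
grip_width: 48.8
```

Request:
send_rows(
  targets=[
    [[0, 0, 0, 0, 0, 0, 1], [0, 0, 0, 0, 0, 0, 1], [0, 0, 0, 0, 0, 0, 1], [0, 0, 0, 0, 0, 0, 1], [0, 0, 0, 0, 0, 0, 1]],
  ],
)

```text
time: 4.0
tool_pos: [457.3, 98.1, 69.4]
tcp_rot: [3.142, -0.0, -0.055]
contact_force: [-0.0, -0.8, -0.3]
grip_width: 15.7
```

Request:
send_rows(
  targets=[
    [[0, 0, 0, 0, 0, 0, 1], [0, 0, 0, 0, 0, 0, 1], [0, 0, 0, 0, 0, 0, 1], [0, 0, 0, 0, 0, 0, 1], [0, 0, 0, 0, 0, 0, 1]],
  ],
)

```text
time: 4.42
tool_pos: [457.3, 98.1, 69.3]
tcp_rot: [3.141, 0.0, -0.055]
contact_force: [0.0, -0.4, 0.0]
grip_width: 0.6
```

```bash
python3 - <<'E'
from h import *
im=save("wrist","w3.png");o=get_obs();print(o["time"],o["tool_pos"],o["tcp_rot"],o["contact_force"],o["grip_width"])
E
```

```text
4.4667 [457.34  98.12  69.29] [ 3.14 -0.   -0.06] [-0.63 -0.44  0.19] 0.2970802417804375
```

View pics/w3.png

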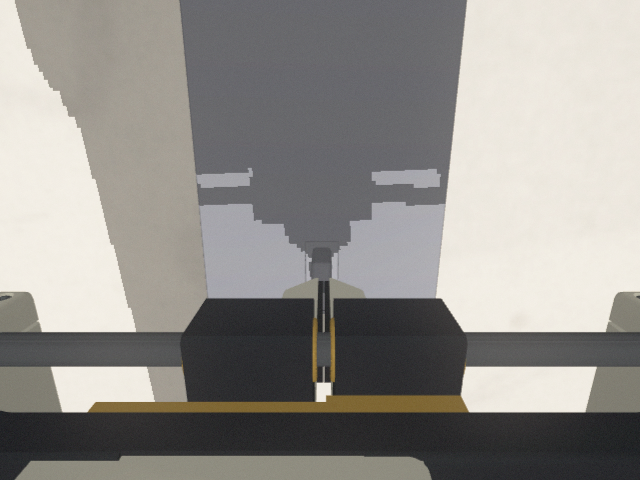

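```bash
python3 - <<'E'
from h import *
m=camera_model("wrist");p,r=TR()
for q in [(0,0,0),(0,0,-18.8),(9.5,0,0),(-9.5,0,0),(9.5,0,-37)]: print(q,proj("wrist",p+r.apply(q),m))
for x in(443,457,471): print(x,proj("wrist",[[x,97,67],[x,97,92]],m).round(0).tolist())
print(proj("wrist",[[437,97,67],[597,88,67]],m))
im=cv2.imread("pics/w3.png")[220:320,260:390];cv2.imwrite("pics/w3c.png",cv2.resize(im,None,fx=6,fy=6,interpolation=cv2.INTER_CUBIC))
save("scene","s3.png")
im=cv2.imread("pics/s3.png")[240:390,230:390];cv2.imwrite("pics/s3c.png",cv2.resize(im,None,fx=4,fy=4,interpolation=cv2.INTER_CUBIC))
E
```

```text
(0, 0, 0) [273.71 321.6 ]
(0, 0, -18.8) [288.44 321.43]
(9.5, 0, 0) [257.49 321.59]
(-9.5, 0, 0) [289.49 321.61]
(9.5, 0, -37) [286.57 321.22]
443 [[295.0, 325.0], [318.0, 325.0]]
457 [[273.0, 324.0], [292.0, 324.0]]
471 [[249.0, 322.0], [266.0, 322.0]]
[[304.91 325.56]
 [-19.62 326.72]]
```

View pics/w3c.png

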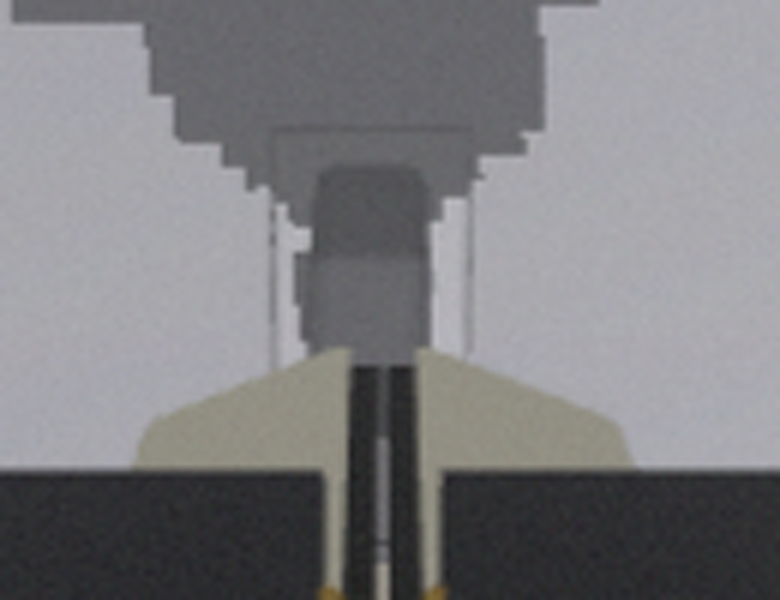

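View pics/s3c.png

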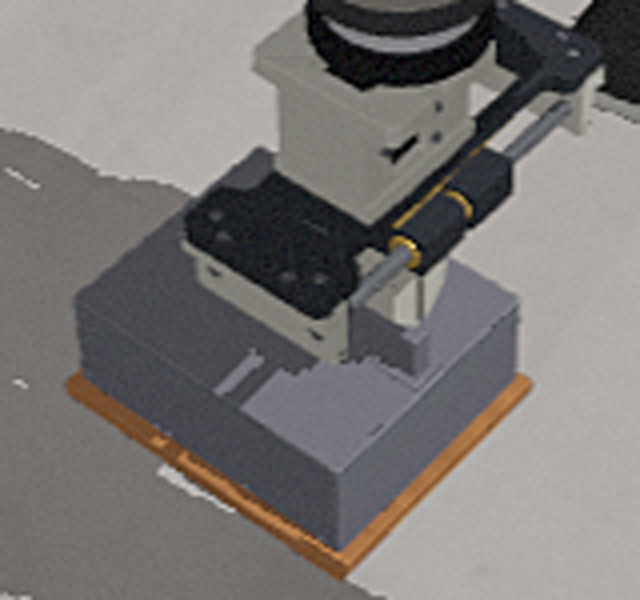

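```bash
python3 - <<'E'
from h import *
p,r=TR()
for z in (0,-18.8,-27,-37): 
    q=proj("scene",p+r.apply((0,0,z)));print(z,q,(q-[240,230])*8-[200,1000])
im=cv2.imread("pics/s3.png")[305:345,315:375]
im=cv2.resize(im,None,fx=12,fy=12,interpolation=cv2.INTER_CUBIC)
for z in (0,-18.8,-27):
  for x in(-9.5,9.5):
    q=proj("scene",p+r.apply((x,0,z)));cv2.circle(im,(int((q[1]-315+.5)*12),int((q[0]-305+.5)*12)),4,(0,0,255) if z==0 else (0,255,0) if z<-20 else (255,0,0),-1)
cv2.imwrite("pics/s3d.png",im)
E
```

```text
0 [329.51 329.99] [ 516.08 -200.12]
-18.8 [322.43 329.99] [ 459.47 -200.11]
-27 [319.3  329.99] [ 434.38 -200.1 ]
-37 [315.43 329.99] [ 403.44 -200.1 ]
```

View pics/s3d.png

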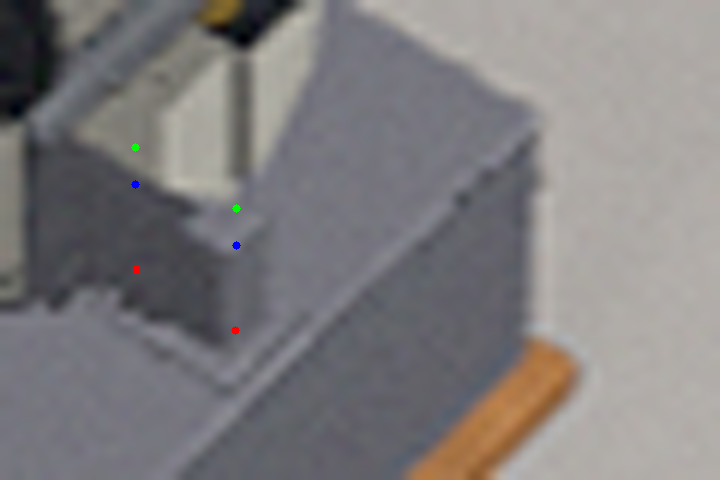

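Request:
send_rows(
  targets=[
    [[0, 0, 0, 0, 0, 0, 0.3], [0, 0, 0, 0, 0, 0, 0.3], [0, 0, 0, 0, 0, 0, 0.3], [0, 0, 0, 0, 0, 0, 0.3], [0, 0, 0, 0, 0, 0, 0.3]],
  ],
)

```text
time: 4.93
tool_pos: [457.3, 98.1, 69.3]
tcp_rot: [3.142, -0.0, -0.055]
contact_force: [-0.8, -0.8, -0.3]
grip_width: 29.0
```

Request:
send_rows(
  targets=[
    [[0, 0, 0, 1.5, 0, 4, 0.3], [0, 0, 0, 1.5, 0, 8, 0.3], [0, 0, 0, 1.5, 0, 12, 0.3], [0, 0, 0, 1.5, 0, 15, 0.3]],
  ],
)

```text
time: 5.27
tool_pos: [458.5, 98.0, 53.6]
tcp_rot: [3.141, 0.001, -0.055]
contact_force: [0.5, 0.6, 1.0]
grip_width: 31.8
```

```bash
python3 - <<'E'
from h import *
im=save("wrist","w4.png");save("scene","s4.png");o=get_obs();print(o["time"],o["tool_pos"],o["contact_force"],o["grip_width"])
a=cv2.resize(cv2.imread("pics/w4.png")[200:400,200:440],None,fx=3,fy=3);
b=cv2.resize(cv2.imread("pics/s4.png")[295:345,315:385],None,fx=10,fy=10,interpolation=cv2.INTER_CUBIC)
cv2.imwrite("pics/w4c.png",a);cv2.imwrite("pics/s4c.png",b)
E
```

```text
5.3667 [458.25  97.99  53.53] [ 0.18 -0.98  0.05] 32.34000334070951
```

View pics/w4c.png

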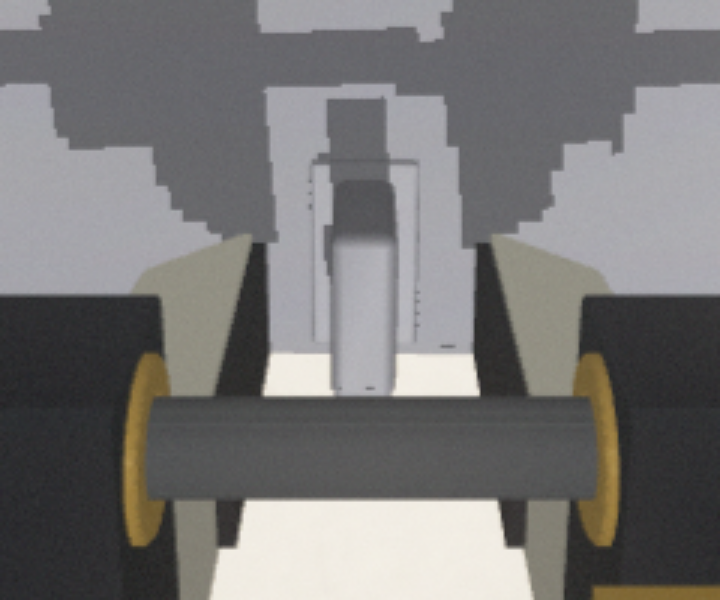

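View pics/s4c.png

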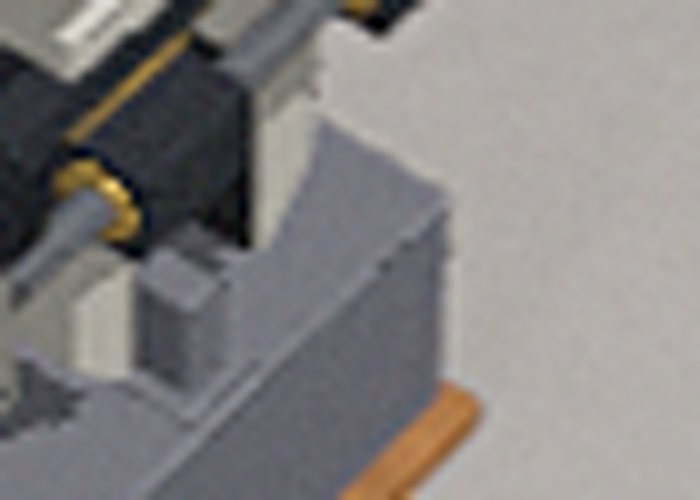

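Request:
send_rows(
  targets=[
    [[0, 0, 0, 0, 0, 3, 0.3], [0, 0, 0, 0, 0, 6, 0.3], [0, 0, 0, 0, 0, 6, 0.3]],
  ],
)

```text
time: 5.62
tool_pos: [458.5, 98.0, 47.8]
tcp_rot: [3.141, 0.001, -0.055]
contact_force: [0.2, -0.3, 0.8]
grip_width: 32.0
```

```bash
python3 - <<'E'
from h import *
save("scene","s5.png");o=get_obs();print(o["time"],o["tool_pos"],o["contact_force"],o["grip_width"])
b=cv2.resize(cv2.imread("pics/s5.png")[295:345,305:365],None,fx=12,fy=12,interpolation=cv2.INTER_CUBIC)
p,r=TR()
for x in (-9.5,9.5):
  for z,c in((-20,(0,0,255)),(-27,(0,255,0))):
    q=proj("scene",p+r.apply((x,-16,z)));cv2.circle(b,(int((q[1]-305+.5)*12),int((q[0]-295+.5)*12)),3,c,-1)
cv2.imwrite("pics/s5c.png",b)
E
```

```text
5.6667 [458.6   98.03  48.  ] [-0.04  0.29 -0.69] 32.540131369602314
```

View pics/s5c.png

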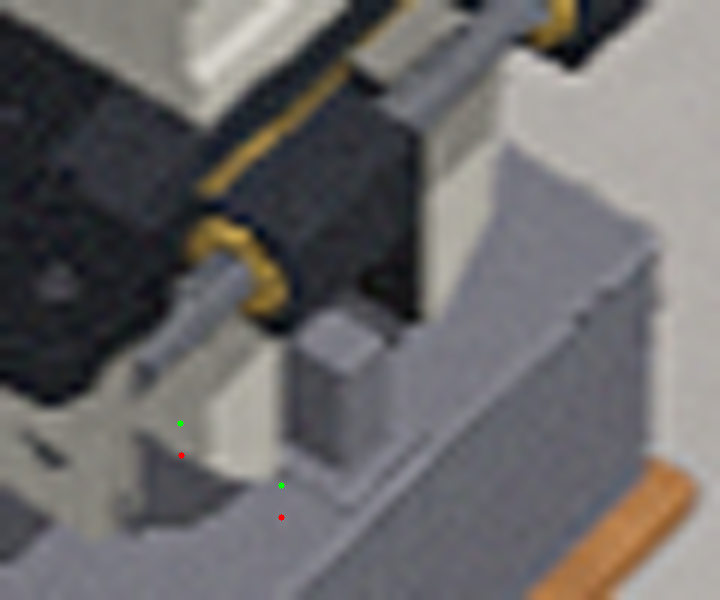

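Request:
send_rows(
  targets=[
    [[0, 0, 0, 0, 0, 2.5, 0.3], [0, 0, 0, 0, 0, 4.5, 0.3], [0, 0, 0, 0, 0, 4.5, 1], [0, 0, 0, 0, 0, 4.5, 1], [0, 0, 0, 0, 0, 4.5, 1]],
  ],
)

```text
time: 6.08
tool_pos: [458.9, 98.0, 43.8]
tcp_rot: [3.142, -0.0, -0.055]
contact_force: [-0.2, 0.4, -0.1]
grip_width: 16.7
```

Request:
send_rows(
  targets=[
    [[0, 0, 0, 0, 0, 0, 1], [0, 0, 0, 0, 0, 0, 1], [0, 0, 0, 0, 0, 0, 1], [0, 0, 0, 0, 0, 0, 1]],
  ],
)

```text
time: 6.42
tool_pos: [458.9, 98.1, 43.9]
tcp_rot: [3.142, -0.0, -0.055]
contact_force: [0.6, -0.2, -0.1]
grip_width: 9.6
```

Request:
send_rows(
  targets=[
    [[0, -1, 0, 0.6, 0, -2.5, 1], [0, -2, 0, 1.3, 0, -4.9, 1], [0, -3, 0, 2, 0, -7.3, 1], [0, -4, 0, 2.7, 0, -9.7, 1], [0, -4, 0, 2.7, 0, -9.7, 1]],
  ],
)

```text
time: 6.83
tool_pos: [462.4, 97.8, 53.8]
tcp_rot: [-3.142, 0.069, -0.056]
contact_force: [0.2, 0.3, -1.2]
grip_width: 10.0
```

```bash
python3 - <<'E'
from h import *
save("scene","s6.png");o=get_obs();print(o["time"],o["tool_pos"],o["tcp_rot"],o["contact_force"],o["moment"],o["grip_width"])
b=cv2.resize(cv2.imread("pics/s6.png")[255:390,230:380],None,fx=5,fy=4.4,interpolation=cv2.INTER_CUBIC)
cv2.imwrite("pics/s6c.png",b)
E
```

```text
6.8833 [461.93  97.83  53.44] [ 3.14  0.07 -0.06] [-0.61  0.39 -0.8 ] [-0.01 -0.06 -0.04] 9.898183535907172
```

View pics/s6c.png

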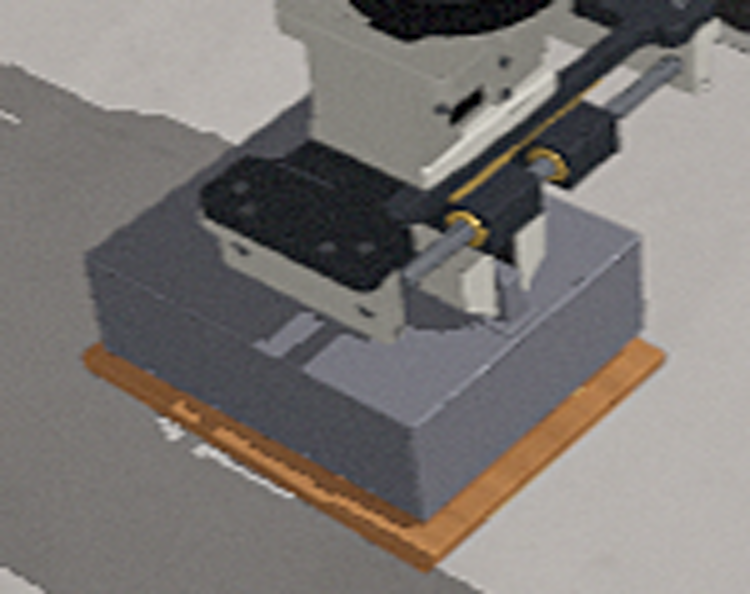

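Request:
send_rows(
  targets=[
    [[0, -2, 0, 1.3, 0, -4.9, 1], [0, -4, 0, 2.7, 0, -9.7, 1], [0, -6, 0, 4.3, 0, -14.5, 1], [0, -8, 0, 6.1, 0, -19.2, 1], [0, -8, 0, 6.1, 0, -19.2, 1]],
  ],
)

```text
time: 7.3
tool_pos: [470.3, 97.3, 72.3]
tcp_rot: [3.142, 0.208, -0.056]
contact_force: [0.6, -0.2, -0.9]
grip_width: 9.7
```

```bash
python3 - <<'E'
from h import *
save("scene","s7.png");o=get_obs();print(o["time"],o["tool_pos"],o["tcp_rot"],o["contact_force"],o["moment"],o["grip_width"])
b=cv2.resize(cv2.imread("pics/s7.png")[255:390,230:380],None,fx=5,fy=4.4,interpolation=cv2.INTER_CUBIC)
cv2.imwrite("pics/s7c.png",b)
D((462,97.8,140,-3.2),(462,97.8,140,-3.2,12))
E
```

```text
7.35 [469.48  97.37  71.83] [ 3.14  0.21 -0.06] [-0.43  0.09 -0.43] [-0.01 -0.23 -0.04] 9.710997013590305
(462, 97.8, 140, -3.2) -> [ 0.  11.9  0. ] [-21.4  -0.  -65.1]
(462, 97.8, 140, -3.2, 12) -> [ 0.  -0.1  0. ] [-21.4  -0.  -65.1]
```

View pics/s7c.png

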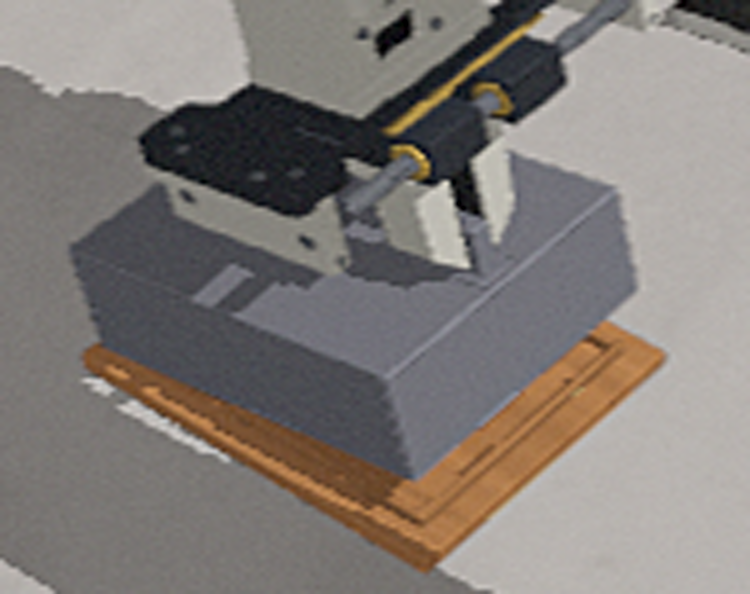

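Request:
send_rows(
  targets=[
    [[0, 0, 0, -2, 0, -9.8, 1], [0, 0, 0, -6, 0, -28, 1], [0, 0, 0, -10.5, 0, -49, 1], [0, 0, 0, -15, 0, -70, 1], [0, 0, 0, -18.7, 0, -88, 1]],
  ],
)

```text
time: 7.77
tool_pos: [468.2, 97.6, 163.8]
tcp_rot: [3.141, 0.208, -0.055]
contact_force: [-0.3, 0.5, -0.2]
grip_width: 10.0
```

```bash
python3 - <<'E'
from h import *
save("scene","s8.png");save("top","t8.png");o=get_obs();print(o["time"],o["tool_pos"],o["tcp_rot"],o["contact_force"],o["moment"],o["grip_width"])
b=cv2.resize(cv2.imread("pics/s8.png")[200:390,200:380],None,fx=4,fy=3.1,interpolation=cv2.INTER_CUBIC)
cv2.imwrite("pics/s8c.png",b)
D((440,180,160,-3.2),(412,278,160,-3.2),(412,278,50,-3.2))
E
```

```text
7.8667 [470.02  97.66 165.15] [-3.14  0.2  -0.05] [ 1.11 -0.48 -1.48] [ 0.02 -0.13 -0.02] 9.736919881506838
(440, 180, 160, -3.2) -> [-0.  11.6  0. ] [-32.8 -80.6  12. ]
(412, 278, 160, -3.2) -> [-0.  11.6  0. ] [ -65.4 -176.9   18.8]
(412, 278, 50, -3.2) -> [-0.  11.6  0. ] [ -43.3 -176.8  126.5]
```

View pics/s8c.png

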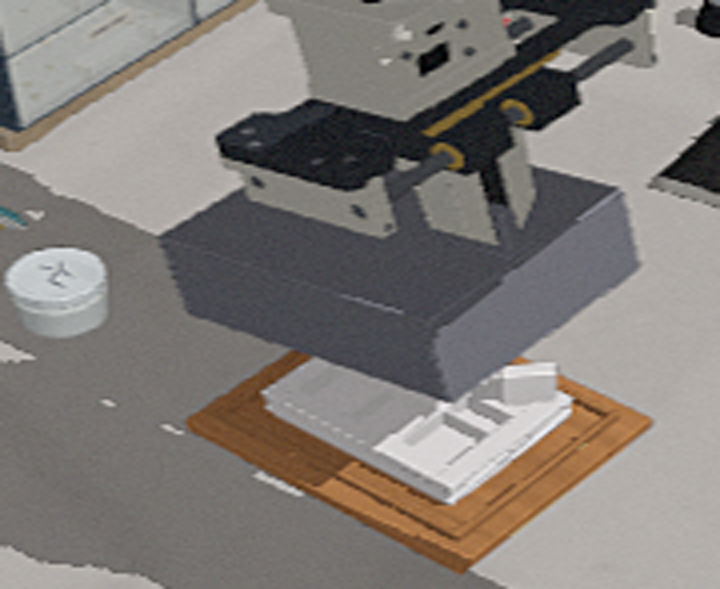

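View pics/t8.png

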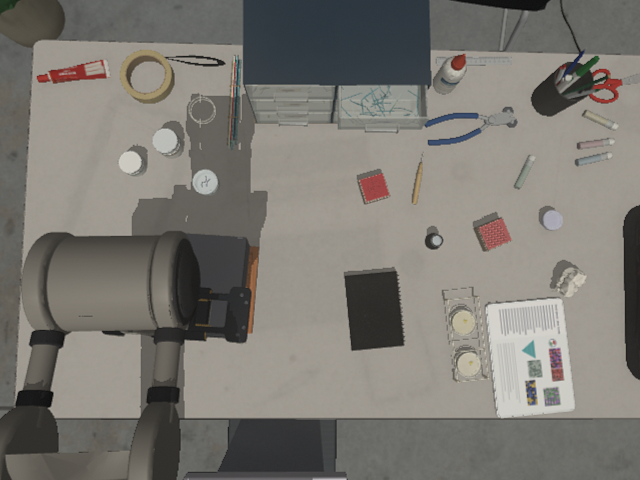

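Request:
send_rows(
  targets=[
    [[0, 3, 0, -10, -25, 3, 1], [0, 6, 0, -25, -60, 7, 1], [0, 9, 0, -39, -100, 11, 1], [0, 12, 0, -53, -140, 15, 1], [0, 12, 0, -65, -177, 19, 1]],
  ],
)

```text
time: 8.28
tool_pos: [407.9, 279.0, 156.7]
tcp_rot: [3.142, -0.001, -0.055]
contact_force: [0.5, -0.5, -1.1]
grip_width: 9.7
```

Request:
send_rows(
  targets=[
    [[0, 0, 0, 0, 0, 10, 1], [0, 0, 0, 0, 0, 35, 1], [0, 0, 0, 0, 0, 60, 1], [0, 0, 0, 0, 0, 80, 1], [0, 0, 0, 0, 0, 92, 1]],
  ],
)

```text
time: 8.7
tool_pos: [408.7, 277.1, 62.2]
tcp_rot: [3.139, 0.004, -0.055]
contact_force: [0.0, -1.3, -2.0]
grip_width: 9.5
```

```bash
python3 - <<'E'
from h import *
save("scene","s9.png");save("wrist","w9.png");o=get_obs();print(o["time"],o["tool_pos"],o["tcp_rot"],o["contact_force"],o["moment"],o["grip_width"])
E
```

```text
8.8 [408.59 276.81  62.44] [ 3.14  0.01 -0.06] [-0.11  0.97 -0.84] [ 0.05  0.12 -0.02] 9.653576623920811
```

View pics/s9.png

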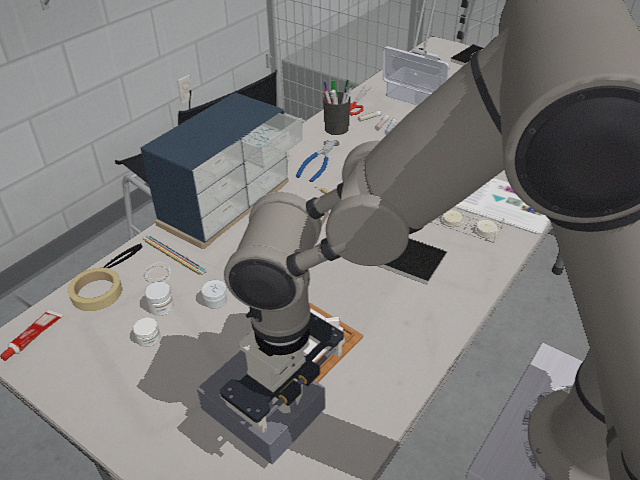

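Request:
send_rows(
  targets=[
    [[0, 0, 0, 0, 0, 8, 1], [0, 0, 0, 0, 0, 15, 1], [0, 0, 0, 0, 0, 20, 1], [0, 0, 0, 0, 0, 24, 1], [0, 0, 0, 0, 0, 24, 1]],
  ],
)

```text
time: 9.22
tool_pos: [410.9, 277.7, 40.5]
tcp_rot: [3.141, 0.001, -0.055]
contact_force: [0.1, -0.9, -1.4]
grip_width: 9.4
```

Request:
send_rows(
  targets=[
    [[0, 0, 0, 0, 0, 1, 1], [0, 0, 0, 0, 0, 2, 1], [0, 0, 0, 0, 0, 3, 1], [0, 0, 0, 0, 0, 3.5, 1], [0, 0, 0, 0, 0, 3.5, 1]],
  ],
)

```text
time: 9.63
tool_pos: [411.3, 278.0, 37.6]
tcp_rot: [3.142, -0.0, -0.055]
contact_force: [0.5, -0.2, -1.3]
grip_width: 9.6
```

```bash
python3 - <<'E'
from h import *
save("wrist","w10.png");save("scene","s10.png");o=get_obs();print(o["time"],o["tool_pos"],o["tcp_rot"],o["contact_force"],o["moment"],o["grip_width"])
b=cv2.resize(cv2.imread("pics/s10.png")[340:480,180:350],None,fx=4,fy=4,interpolation=cv2.INTER_CUBIC)
cv2.imwrite("pics/s10c.png",b)
E
```

```text
9.7333 [411.37 277.96  37.68] [ 3.14 -0.   -0.06] [ 0.4  -0.34 -0.8 ] [ 0.07  0.08 -0.03] 9.831389266415165
```

View pics/s10c.png

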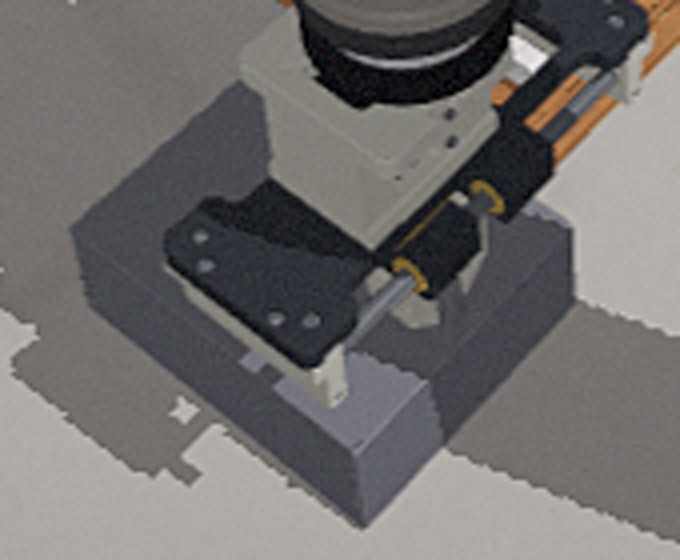

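Still ~3–4 mm up; lower gently with force checks.

Request:
send_rows(
  targets=[
    [[0, 0, 0, 0, 0, 0.7, 1], [0, 0, 0, 0, 0, 1.4, 1], [0, 0, 0, 0, 0, 2.1, 1], [0, 0, 0, 0, 0, 2.8, 1], [0, 0, 0, 0, 0, 2.8, 1]],
  ],
)

```text
time: 10.15
tool_pos: [411.2, 277.9, 34.6]
tcp_rot: [3.141, 0.0, -0.055]
contact_force: [-0.8, 0.5, -1.4]
grip_width: 9.7
```

Request:
send_rows(
  targets=[
    [[0, 0, 0, 0, 0, 0.5, 1], [0, 0, 0, 0, 0, 1, 1], [0, 0, 0, 0, 0, 1.5, 1], [0, 0, 0, 0, 0, 1.5, 1]],
  ],
)

```text
time: 10.48
tool_pos: [411.3, 277.9, 33.8]
tcp_rot: [-3.142, -0.0, -0.055]
contact_force: [-1.4, -1.2, 5.9]
grip_width: 9.8
```

Request:
send_rows(
  targets=[
    [[0, 0, 0, 0, 0, 0, 0.4], [0, 0, 0, 0, 0, 0, 0.4], [0, 0, 0, 0, 0, 0, 0.4], [0, 0, 0, 0, 0, 0, 0.4]],
  ],
)

```text
time: 10.82
tool_pos: [411.4, 278.0, 33.3]
tcp_rot: [3.142, -0.0, -0.055]
contact_force: [0.6, -0.5, -0.6]
grip_width: 26.9
```

```bash
python3 - <<'E'
from h import *
o=get_obs();print(o["time"],o["tool_pos"],o["tcp_rot"],o["contact_force"],o["moment"],o["grip_width"])
E
```

```text
10.8167 [411.36 277.97  33.26] [ 3.14 -0.   -0.06] [ 0.58 -0.47 -0.64] [ 0.06  0.05 -0.02] 26.89792268420054
```

Request:
send_rows(
  targets=[
    [[0, 0, 0, 0, 0, -8, 0.3], [0, 0, 0, 0, 0, -30, 0.3], [0, 0, 0, 0, 0, -65, 0.3], [0, 0, 0, 0, 0, -100, 0.3], [0, 0, 0, 0, 0, -130, 0.3]],
  ],
)

```text
time: 11.23
tool_pos: [411.4, 278.0, 166.0]
tcp_rot: [-3.141, -0.001, -0.055]
contact_force: [1.4, 0.5, 0.3]
grip_width: 32.4
```

```bash
python3 - <<'E'
from h import *
o=get_obs();print(o["time"],o["tool_pos"])
D((400,20,164,41.8),(471,67,110,41.8))
save("scene","s11.png")
for l in ["tray_mid","tray_tab","caddy"]: print(l,place_of(l,"scene")[:2])
cv2.imwrite("pics/s11c.png",cv2.resize(cv2.imread("pics/s11.png")[270:480,170:390],None,fx=3.4,fy=2.8))
E
```

```text
11.2333 [411.39 278.01 165.96]
(400, 20, 164, 41.8) -> [ -0.   -0.1 -45. ] [  2.9 258.2   1.8]
(471, 67, 110, 41.8) -> [ -0.   -0.1 -45. ] [ 71.1 207.4  55.9]
tray_mid [{'location': [330.3, 306.5], 'conf': 0.84}]
tray_tab [{'location': [322.8, 330.3], 'conf': 0.89}]
caddy []
```

View pics/s11c.png

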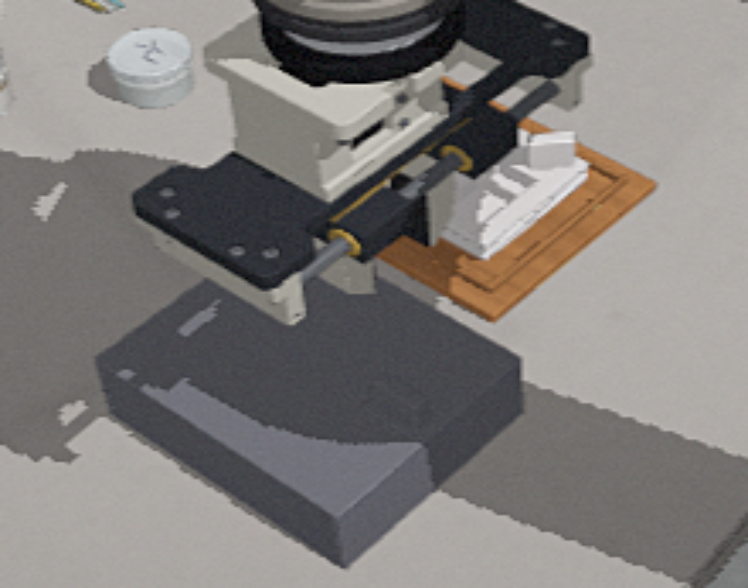

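Request:
send_rows(
  targets=[
    [[0, 0, -7, 0, 25, 0, 0.3], [0, 0, -14, 0, 60, 0, 0.3], [0, 0, -21, 1, 100, 0, 0.3], [0, 0, -28, 2, 140, 0, 0.3], [0, 0, -35, 3, 180, 0, 0.3]],
  ],
)

```text
time: 11.85
tool_pos: [403.8, 112.9, 162.0]
tcp_rot: [-3.14, 0.003, 0.505]
contact_force: [1.0, -0.4, -0.1]
grip_width: 31.9
```

```bash
python3 - <<'E'
from h import *
D((400,20,164,41.8))
E
```

```text
(400, 20, 164, 41.8) -> [ -0.1   0.2 -12.9] [-48.2  79.5  -2. ]
```

Request:
send_rows(
  targets=[
    [[0, 0, -6, -20, 33, -1, 0.3], [0, 0, -12, -40, 66, -1, 0.3], [0, 0, -12, -48, 80, -1, 0.3], [0, 0, -12, -48, 80, -1, 0.3]],
  ],
)

```text
time: 12.18
tool_pos: [400.3, 18.0, 163.1]
tcp_rot: [-3.14, 0.003, 0.706]
contact_force: [-0.1, 0.3, -0.0]
grip_width: 32.0
```

```bash
python3 - <<'E'
from h import *
o=get_obs();print(o["time"],o["tool_pos"],np.degrees(o["tcp_rot"]))
obs=[]
for n in["scene","top","wrist"]:
    m=camera_model(n);save(n,n+"12.png")
    for l,z in [("tray_mid",24),("tray_tab",46),("tray_far",30)]:
        q=place_of(l,n)
        if q: print(n,l,round(q[0]["conf"],2),q[0]["location"],atz(n,q[0]["location"],z,m))
c=cv2.imread("pics/top12.png")[220:350,160:280];cv2.imwrite("pics/t12c.png",cv2.resize(c,None,fx=6,fy=4.5,interpolation=cv2.INTER_CUBIC))
c=cv2.imread("pics/scene12.png")[270:390,240:380];cv2.imwrite("pics/s12c.png",cv2.resize(c,None,fx=5.5,fy=5,interpolation=cv2.INTER_CUBIC))
E
```

```text
12.1833 [400.29  18.01 163.13] [-179.93    0.16   40.42]
scene tray_mid 0.87 [328.3, 304.0] [521.69  92.27  24.  ]
scene tray_tab 0.89 [320.5, 331.7] [479.24  61.96  46.  ]
scene tray_far 0.56 [327.5, 266.8] [576.25 135.49  30.  ]
top tray_mid 0.63 [287.4, 221.8] [517.82  87.42  24.  ]
top tray_tab 0.55 [309.0, 226.7] [478.08  73.23  46.  ]
top tray_far 0.94 [254.7, 196.9] [580.59 135.79  30.  ]
wrist tray_mid 0.57 [45.1, 348.0] [518.91  95.86  24.  ]
wrist tray_tab 0.98 [110.6, 339.2] [476.09  68.65  46.  ]
```

View pics/t12c.png

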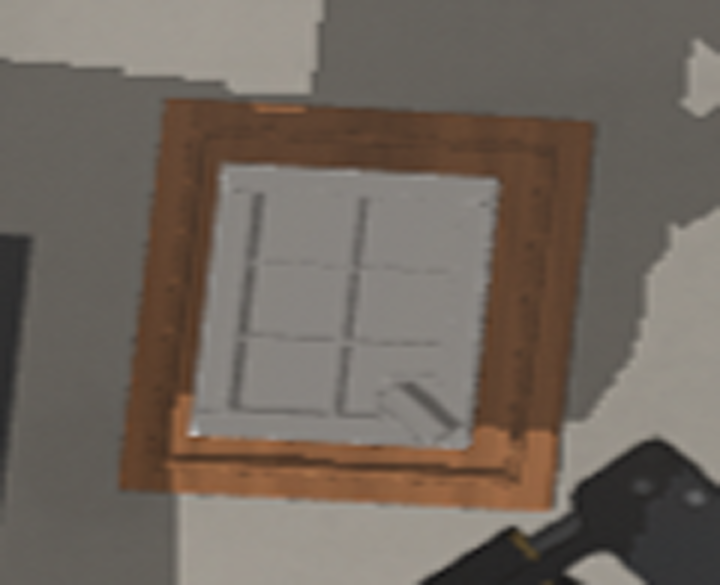

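View pics/s12c.png

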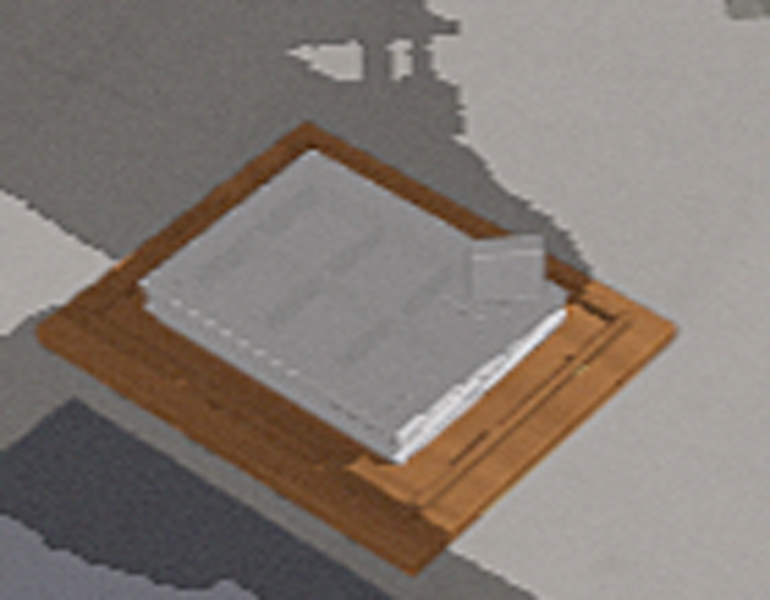

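View pics/wrist12.png

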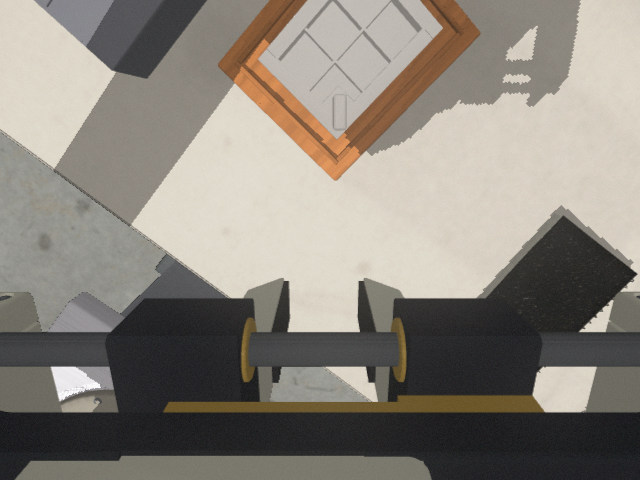

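```bash
python3 - <<'E'
from h import *
from scipy.optimize import least_squares
mt=camera_model("top");ms=camera_model("scene")
tp=np.array([[220+y/4.5,160+x/6] for x,y in[(220,165),(498,180),(470,447),(190,437)]])
sp=np.array([[270+y/5,240+x/5.5] for x,y in[(145,283),(312,150),(567,300),(397,440)]])
loc=np.array([[58,44],[58,-44],[-58,-44],[-58,44]])
def W(q):
    c,s=np.cos(q[2]),np.sin(q[2]);return np.c_[loc@np.array([[c,s],[-s,c]])+q[:2],np.full(4,32.5)]
f=lambda q:np.r_[(proj("top",W(q),mt)-tp).ravel(),(proj("scene",W(q),ms)-sp).ravel()]
for o in [slice(0,8),slice(8,16),slice(0,16)]:
    r=least_squares(lambda q:f(q)[o],[525,97,-.07]);q=r.x;c,s=np.cos(q[2]),np.sin(q[2])
    print(q,np.degrees(q[2]),f(q)[o].round(1), q[0]-42*c+30*s,q[1]-42*s-30*c)
D((462,60,120,41.5),(474,67,120,41.5))
E
```

```text
[516.63  94.15  -0.05] -3.0348375747760867 [-0.1  0.3 -0.5 -0.3  0.6 -0.2 -0.   0.3] 473.1039713517526 66.41094925760015
[516.99  96.93  -0.08] -4.335445662748314 [-0.1 -0.7  0.3  0.5 -0.6  0.2  0.4  0. ] 472.8439161150659 70.18997134459123
[516.99  95.39  -0.06] -3.6334166255791027 [-0.5 -0.  -0.4 -0.7  0.6 -1.2 -0.5 -0.6 -0.3 -0.3 -0.1  0.5 -1.5  0.7
 -0.3  1. ] 473.17821227793206 68.10786037883163
(462, 60, 120, 41.5) -> [ 0.   0.  -0.9] [71.  10.3 44.3]
(474, 67, 120, 41.5) -> [ 0.   0.  -0.9] [84.7 12.8 44.3]
```

Request:
send_rows(
  targets=[
    [[0, 0, -0.9, 30, 4, 10, 0.3], [0, 0, -0.9, 65, 9, 30, 0.3], [0, 0, -0.9, 85, 13.5, 60, 0.3], [0, 0, -0.9, 85, 13.5, 80, 0.3], [0, 0, -0.9, 85, 13.5, 80, 0.3]],
  ],
)

```text
time: 13.2
tool_pos: [472.4, 66.9, 80.5]
tcp_rot: [-3.136, 0.006, 0.725]
contact_force: [-2.1, -1.0, -0.2]
grip_width: 31.8
```

```bash
python3 - <<'E'
from h import *
m=camera_model("wrist");im=save("wrist","w13.png")
o=get_obs();print(o["time"],o["tool_pos"],np.degrees(o["tcp_rot"]))
l=place_of("tray_tab","wrist");print(l[:2])
if l: print(atz("wrist",l[0]["location"],46,m))
D((473.5,68,40,41.6))
E
```

```text
13.25 [473.04  66.6   82.58] [-179.8     0.23   41.53]
[{'location': [245.2, 322.8], 'conf': 0.77}]
[475.74  69.14  46.  ]
(473.5, 68, 40, 41.6) -> [-0.1  0.1 -0.1] [ 0.7 -1.6 44.2]
```

View pics/w13.png

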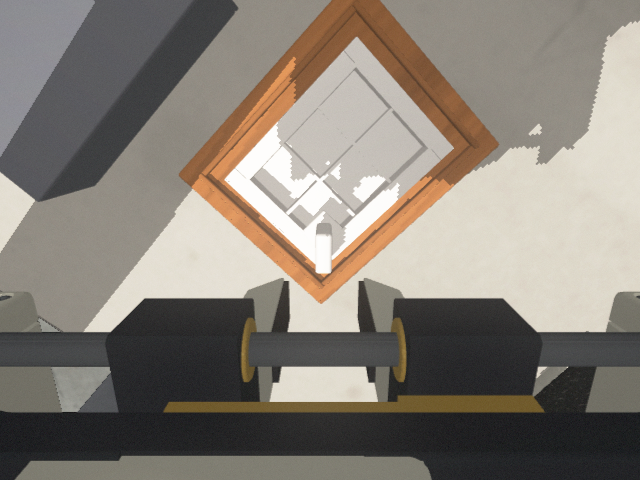

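Request:
send_rows(
  targets=[
    [[0, 0, 0, 1, -1, 20, 0.3], [0, 0, 0, 1.5, -1, 40, 0.3], [0, 0, 0, 1.5, -1, 55, 0.3], [0, 0, 0, 1.5, -1, 63, 0.3], [0, 0, 0, 1.5, -1, 65, 0.3]],
  ],
)

```text
time: 13.72
tool_pos: [475.1, 67.7, 19.7]
tcp_rot: [3.141, -0.0, 0.724]
contact_force: [0.1, 0.2, -0.2]
grip_width: 32.4
```

```bash
python3 - <<'E'
from h import *
im=save("wrist","w14.png");save("scene","s14.png")
o=get_obs();print(o["time"],o["tool_pos"],np.degrees(o["tcp_rot"]),o["contact_force"])
a=cv2.resize(cv2.imread("pics/w14.png")[200:400,200:440],None,fx=2.5,fy=2.5)
b=cv2.resize(cv2.imread("pics/s14.png")[285:345,300:370],None,fx=8,fy=8.33,interpolation=cv2.INTER_CUBIC)
cv2.imwrite("pics/c14.png",cv2.resize(np.hstack([a,b[:500,:]]),(800,345)))
E
```

```text
13.8167 [475.79  67.81  20.4 ] [179.94  -0.06  41.47] [ 0.31 -0.12 -0.2 ]
```

View pics/c14.png

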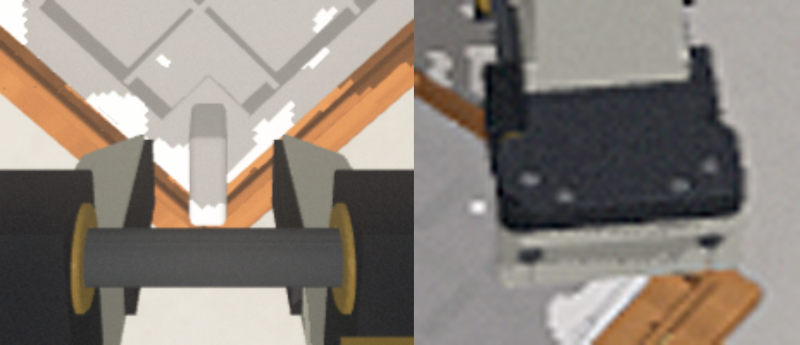

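Request:
send_rows(
  targets=[
    [[0, 0, 0, 0, 0, 3, 0.3], [0, 0, 0, 0, 0, 6, 0.3], [0, 0, 0, 0, 0, 8, 0.3], [0, 0, 0, 0, 0, 9, 0.3], [0, 0, 0, 0, 0, 9, 0.3]],
  ],
)

```text
time: 14.23
tool_pos: [475.1, 68.0, 10.3]
tcp_rot: [-3.141, 0.0, 0.724]
contact_force: [0.2, -0.4, -0.6]
grip_width: 32.2
```

Request:
send_rows(
  targets=[
    [[0, 0, 0, 0, 0, 0, 1], [0, 0, 0, 0, 0, 0, 1], [0, 0, 0, 0, 0, 0, 1], [0, 0, 0, 0, 0, 0, 1], [0, 0, 0, 0, 0, 0, 1]],
  ],
)

```text
time: 14.65
tool_pos: [474.6, 68.3, 10.4]
tcp_rot: [-3.141, 0.001, 0.724]
contact_force: [-2.4, 1.3, 2.3]
grip_width: 9.9
```

Request:
send_rows(
  targets=[
    [[0, 0, 0, 0, 0, 0, 1], [0, 0, 0, 0, 0, 0, 1], [0, 0, 0, 0, 0, 0, 1]],
  ],
)

```text
time: 14.9
tool_pos: [474.6, 68.2, 10.4]
tcp_rot: [-3.141, 0.001, 0.724]
contact_force: [-4.3, 3.0, 4.9]
grip_width: 9.8
```

Request:
send_rows(
  targets=[
    [[0.15, -0.99, 0, -0.3, 0, -2.2, 1], [0.3, -1.98, 0, -0.6, -0.1, -4.4, 1], [0.44, -2.97, 0, -0.8, -0.1, -6.5, 1], [0.59, -3.96, 0, -1.1, -0.2, -8.7, 1], [0.59, -3.96, 0, -1.1, -0.2, -8.7, 1]],
  ],
)

```text
time: 15.32
tool_pos: [473.8, 67.5, 18.5]
tcp_rot: [-3.13, 0.071, 0.725]
contact_force: [-3.2, 0.9, -1.1]
grip_width: 9.6
```

```bash
python3 - <<'E'
from h import *
save("scene","s15.png");save("top","t15.png");save("wrist","w15.png")
o=get_obs();print(o["time"],o["tool_pos"],np.degrees(o["tcp_rot"]),o["contact_force"],o["moment"],o["grip_width"])
b=cv2.resize(cv2.imread("pics/s15.png")[260:390,235:385],None,fx=5,fy=4.5,interpolation=cv2.INTER_CUBIC)
cv2.imwrite("pics/c15.png",b)
E
```

```text
15.4667 [473.91  67.47  18.61] [-179.38    3.96   41.51] [-1.65  2.25 -4.56] [0.42 0.31 0.06] 9.970467766306296
```

View pics/c15.png

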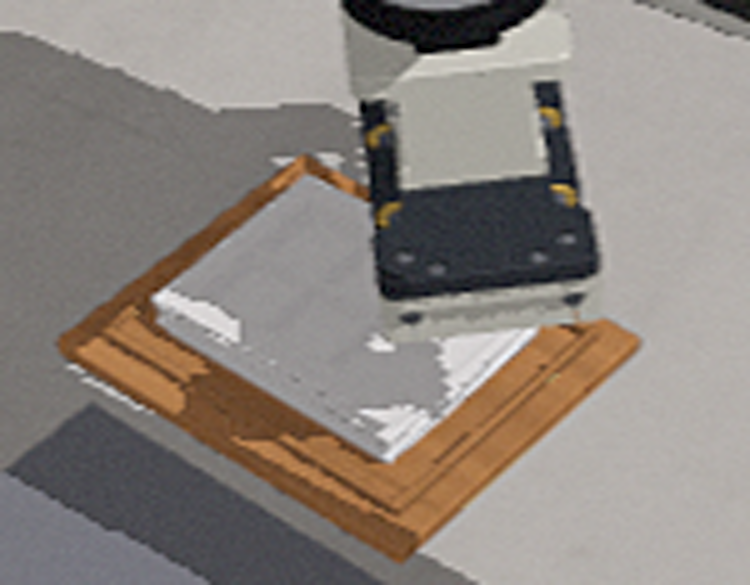

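View pics/w15.png

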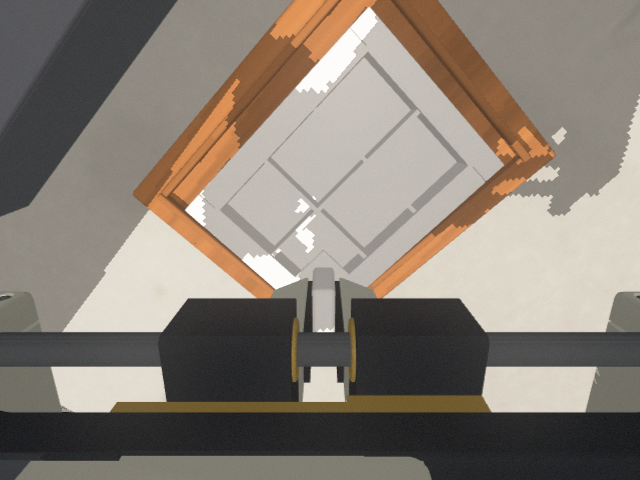

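Request:
send_rows(
  targets=[
    [[0.22, -1.5, 0, -0.5, -0.1, -3.3, 1], [0.44, -2.97, 0, -0.8, -0.1, -6.5, 1], [0.67, -4.45, 0, -1.1, -0.2, -9.8, 1], [0.89, -5.93, 0, -1.4, -0.2, -13.1, 1], [0.89, -5.93, 0, -1.4, -0.2, -13.1, 1]],
  ],
)

```text
time: 15.88
tool_pos: [475.5, 67.0, 32.7]
tcp_rot: [-3.118, 0.171, 0.726]
contact_force: [-0.2, -1.4, -0.8]
grip_width: 9.6
```

```bash
python3 - <<'E'
from h import *
save("scene","s16.png");save("wrist","w16.png")
o=get_obs();print(o["time"],o["tool_pos"],np.degrees(o["tcp_rot"]),o["contact_force"],o["moment"],o["grip_width"])
b=cv2.resize(cv2.imread("pics/s16.png")[260:390,235:385],None,fx=5,fy=4.5,interpolation=cv2.INTER_CUBIC)
cv2.imwrite("pics/c16.png",b)
p,r=TR();print(r.inv().apply([0,0,1]))
E
```

```text
15.9833 [474.77  66.95  32.29] [-178.6     9.76   41.61] [ 0.53 -0.14 -0.07] [-0.12 -0.21 -0.06] 9.902293748064915
[-0.17 -0.02 -0.99]
```

View pics/c16.png

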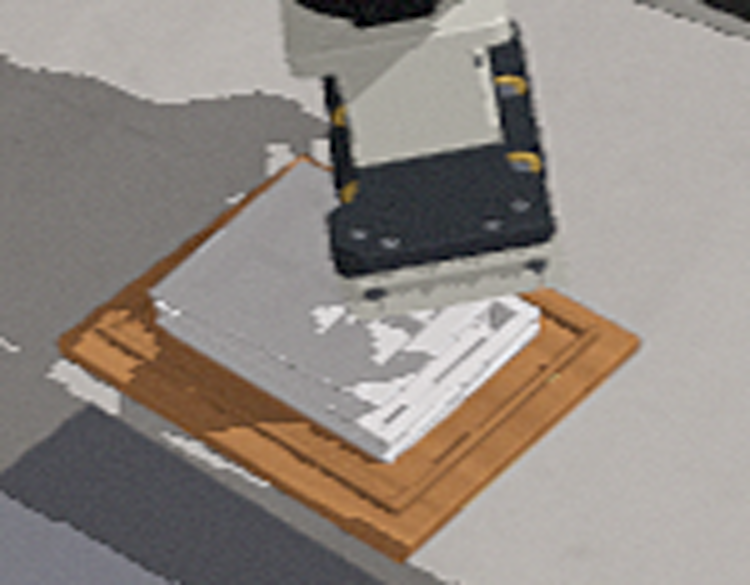

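View pics/w16.png

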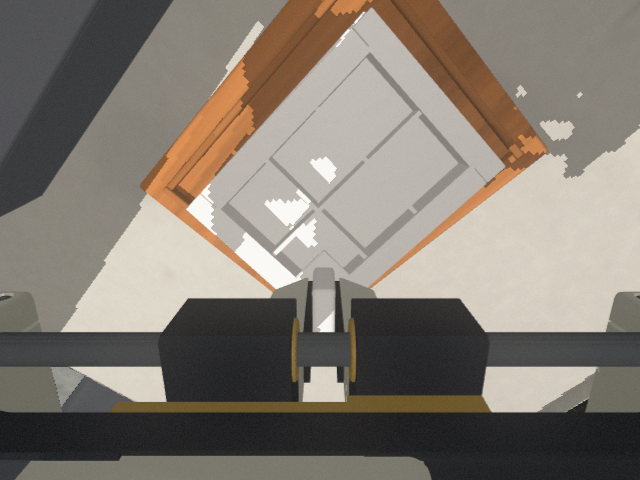

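Request:
send_rows(
  targets=[
    [[0, 0, 0, -0.7, -0.1, -4, 1], [0, 0, 0, -1.7, -0.2, -10, 1], [0, 0, 0, -3.4, -0.4, -20, 1], [0, 0, 0, -5.1, -0.6, -30, 1], [0, 0, 0, -6.8, -0.8, -40, 1]],
  ],
)

```text
time: 16.4
tool_pos: [474.4, 67.1, 74.3]
tcp_rot: [-3.116, 0.172, 0.726]
contact_force: [-0.1, 0.3, -0.3]
grip_width: 9.8
```

Request:
send_rows(
  targets=[
    [[0, 0, 0, -1.7, -0.2, -10, 1], [0, 0, 0, -5.1, -0.6, -30, 1], [0, 0, 0, -9.4, -1, -55, 1], [0, 0, 0, -13.6, -1.6, -80, 1], [0, 0, 0, -15.3, -1.8, -90, 1]],
  ],
)

```text
time: 16.82
tool_pos: [476.3, 67.1, 168.0]
tcp_rot: [-3.119, 0.168, 0.726]
contact_force: [0.8, 0.1, 0.2]
grip_width: 9.7
```

```bash
python3 - <<'E'
from h import *
save("scene","s17.png");save("wrist","w17.png")
o=get_obs();print(o["time"],o["tool_pos"],np.degrees(o["tcp_rot"]),o["contact_force"],o["moment"],o["grip_width"])
b=cv2.resize(cv2.imread("pics/s17.png")[150:390,200:460],None,fx=3,fy=2.5,interpolation=cv2.INTER_CUBIC)
cv2.imwrite("pics/c17.png",b)
# pad centre from two cams
print(proj("top",[475,-211.7,16]))
E
```

```text
16.9167 [476.03  67.01 166.18] [-178.69    9.67   41.59] [ 0.01  0.44 -0.78] [ 0.02 -0.1  -0.03] 9.718226265514277
[310.48 374.41]
```

View pics/c17.png

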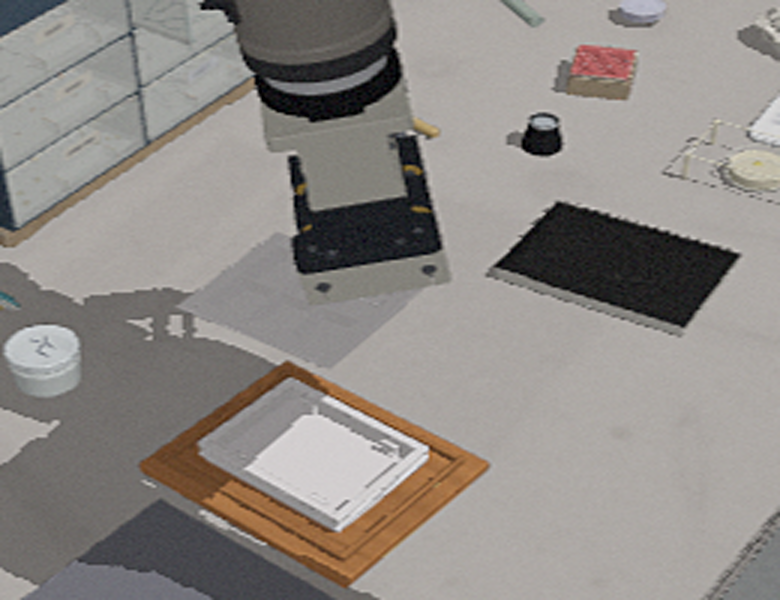

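View pics/w17.png

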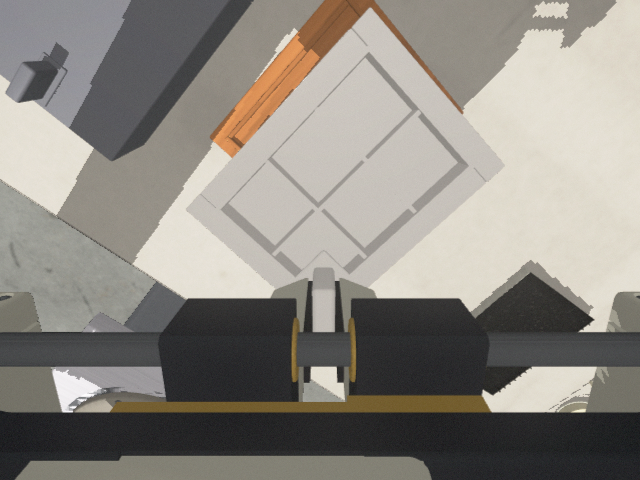

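```bash
python3 - <<'E'
from h import *
D((462,-30,160,45),(436,-246,137,50))
E
```

```text
(462, -30, 160, 45) -> [-1.6  9.6 -3.5] [-72.8  63.7  17.2]
(436, -246, 137, 50) -> [-2.   9.6 -8.5] [-229.4  209.1   63.9]
```

Request:
send_rows(
  targets=[
    [[-0.3, 2, -1, -12, 11, 3, 1], [-0.7, 4, -2, -35, 32, 9, 1], [-1, 6, -3.5, -60, 54, 16, 1], [-1.4, 8, -5, -85, 77, 23, 1], [-1.7, 9.6, -6, -110, 100, 30, 1]],
  ],
)

```text
time: 17.33
tool_pos: [454.0, -83.8, 149.4]
tcp_rot: [-3.135, 0.003, 0.831]
contact_force: [0.1, 0.1, -0.1]
grip_width: 9.5
```

```bash
python3 - <<'E'
from h import *
print(get_obs()["time"],TR()[0]);D((436,-246,137,50))
E
```

```text
17.3333 [453.96 -83.78 149.41]
(436, -246, 137, 50) -> [-0.4  0.2 -2.4] [-131.9   96.2   12.1]
```

Request:
send_rows(
  targets=[
    [[0, 0.1, -0.6, -32, 24, 3, 1], [-0.1, 0.1, -1.2, -62, 45, 6, 1], [-0.2, 0.2, -1.8, -92, 67, 9, 1], [-0.3, 0.2, -2.4, -115, 84, 11, 1], [-0.4, 0.2, -2.4, -128, 93, 12, 1]],
  ],
)

```text
time: 17.75
tool_pos: [435.9, -242.8, 136.9]
tcp_rot: [-3.141, 0.001, 0.868]
contact_force: [0.0, -0.5, -0.4]
grip_width: 9.8
```

Request:
send_rows(
  targets=[
    [[0, 0, 0, -3, 2, 0, 1], [0, 0, 0, -4, 3, 0, 1], [0, 0, 0, -4, 3, 0, 1], [0, 0, 0, -4, 3, 0, 1], [0, 0, 0, -4, 3, 0, 1]],
  ],
)

```text
time: 18.17
tool_pos: [437.3, -243.9, 138.7]
tcp_rot: [3.14, -0.0, 0.872]
contact_force: [-0.4, -0.3, 0.0]
grip_width: 10.3
```

```bash
python3 - <<'E'
from h import *
o=get_obs();print(o["time"],o["tool_pos"],np.degrees(o["tcp_rot"]),o["contact_force"],o["moment"],o["grip_width"])
for n in["scene","top","wrist"]: save(n,n+"18.png")
for l,z in [("tray_mid",150),("pad",0)]:
  for n in["scene","top"]:
    q=place_of(l,n)
    if q: print(n,l,round(q[0]["conf"],2),q[0]["location"],atz(n,q[0]["location"],z))
D((436,-246,137,50))
E
```

```text
18.1667 [ 437.29 -243.88  138.73] [179.93  -0.02  49.97] [-0.36 -0.27  0.04] [-0.03 -0.03  0.06] 10.34259581105601
scene tray_mid 0.8 [200.7, 413.4] [ 478.42 -223.71  150.  ]
top tray_mid 0.82 [319.0, 387.9] [ 472.13 -214.91  150.  ]
scene pad 0.61 [255.4, 408.9] [ 475.51 -225.48    0.  ]
(436, -246, 137, 50) -> [ 0.1 -0.  -0.1] [-1.6 -0.2  1.9]
```

View pics/scene18.png

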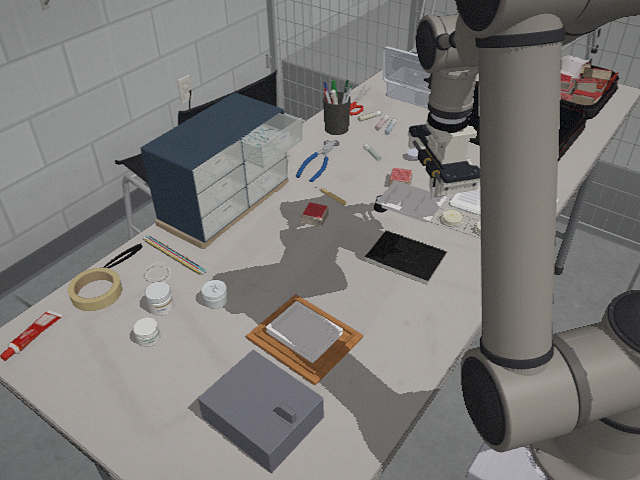

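View pics/top18.png

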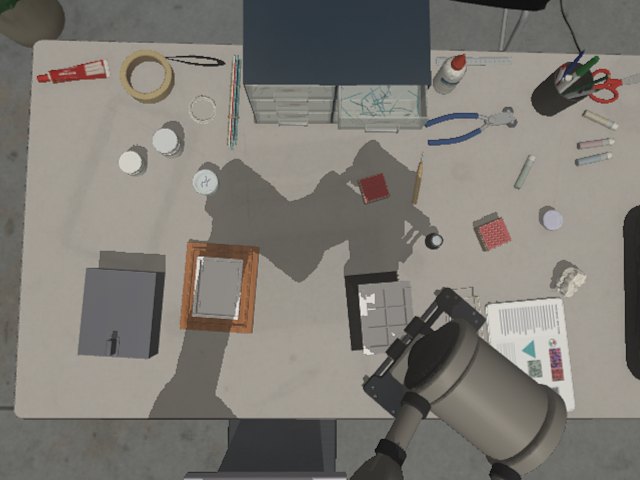

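View pics/wrist18.png

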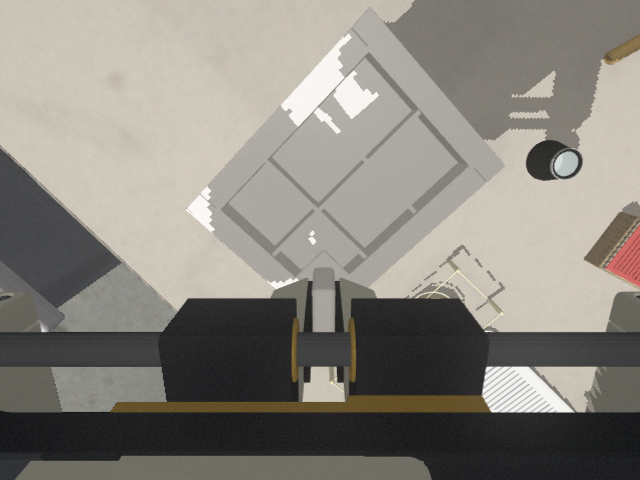

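```bash
python3 - <<'E'
from h import *
p,r=TR();c=p+r.apply([50.9,8.5,-13.6]);print("tray centre by kinematics",c)
print(atz("top",[284,358],161),atz("top",[354,365],161), "expect", [c[:2]+R.from_euler('z',5,degrees=True).apply(v)[:2] for v in([58,44,0],[-58,44,0])])
save("top","t19.png");g=regions_of("stamp","top"),regions_of("jar","top"),regions_of("loupe","top");print([x[0]["location"] if x else None for x in g])
c=cv2.imread("pics/t19.png")[255:370,330:450];cv2.imwrite("pics/t19c.png",cv2.resize(c,None,fx=6,fy=5,interpolation=cv2.INTER_CUBIC))
o=get_obs();print(o["time"],o["contact_force"],o["dq"],o["grip_width"])
E
```

```text
tray centre by kinematics [ 476.49 -211.42  152.58]
[ 530.71 -162.79  161.  ] [ 415.68 -175.02  161.  ] expect [array([ 530.43, -162.53]), array([ 414.87, -172.64])]
[[188.1, 370.9], [181.2, 207.4], [238.3, 433.6]]
18.7167 [ 0.45  0.14 -0.52] [-0. -0.  0.  0.  0.  0.] 9.975445230611879
```

View pics/t19c.png

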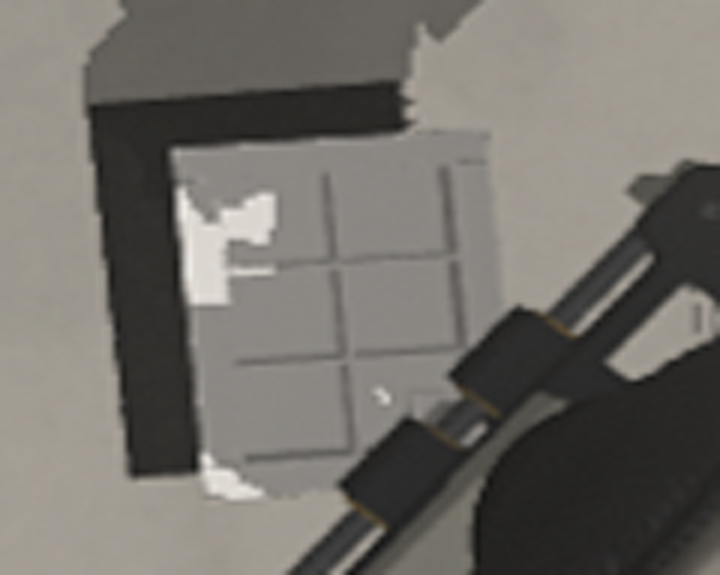

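```bash
python3 -c "
from plant import *
print(close_job())"
```

```text
the job is handed in; nothing more can be done
None
```

The job is done and handed in at about 18.7 s of the 54 s allowed; no verdict came back.

- **Cover:** I tipped it up 12° by its tab, with the far edge staying on the base. I then lifted it away and set it down right way up on the bare table to the left. It went down slowly until the force showed contact (about 6 N), and the later pictures show it flat.
- **Tray:** I peeled it with the tabbed corner raised 10° while the far corner stayed down, with about 5 N at the tab. Then I lifted it clear and levelled it over the pad, where it is still held.

**Last checks:**
- **Position:** the tray centre is at about (476, -211, 153) mm by kinematics, and the pad centre is at about (475, -212). The two rim corners seen from above agreed with this to about 2.5 mm.
- **Level and grip:** the tool is within 0.1° of vertical, the grip width is 10 mm, outside forces are about zero and the arm is at rest.
- **Bystanders:** the pot, stamp and loupe show where they started.

**What disagreed or went wrong:**
- **First grasp:** the fingers closed on air, because they really end about 27 mm short of the reported TCP. I saw this in the pictures and went lower for both grasps. It did no harm.
- **Pad and tray centres:** the networks' scene-camera estimates were up to about 13 mm off in y from the calibrated top view, so I used the top view and kinematics.

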